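# Close the two-part blow mould and hook its latch

## Robot

A 6-joint arm with a two-finger parallel gripper is mounted at the origin on a cart in front of the work surface, level with it; the furniture and walls round the work are solid. World frame = base frame: x ahead of the robot, y to its left, z up, the work surface at z = 0. Lengths are in m, angles in rad, forces in N, time in s.
With the tool pointing down it reaches from about 0.4 to 0.825 m from the base axis. Payload 7 kg.
Tool frame: the origin (TCP) lies on the centre line of the jaws, within the pads' length; the fingertips stand 22 mm ahead of it and the grasp point (between the pads) lies 3 mm ahead of it (arm.tcp_to_tips is the distance from the TCP to the fingertips, in m); z points along the fingers, y is the line along which they close (so a half turn about z gives the same grasp; the last joint's range is limited). The gripper opens to 88 mm and grips with 3 to 60 N. Pads are 19 mm wide; open, the fingers measure 130 mm over their backs; the gripper's body (78 mm by 193 mm) begins 47 mm behind the grasp point.
Start: joints at [-0.911, 0.359, 0.012, 0, -1.224, -0.288], TCP at [0.245, -0.629, 0.222] pointing down, gripper open.
Joint ranges: [-3.07, 3.07], [-1.43, 2.12], [-1.02, 1.25], [-3.03, 1.67], [-3.05, -0], [-3.03, 3.03]. Speed limits (rad/s): [2.39, 2.39, 3.01, 3.14, 3.14, 3.14].

## Interface

Orientations are given as [roll, pitch, yaw] about the fixed x, y, z axes, in that order (R = Rz(yaw) Ry(pitch) Rx(roll)).
In Python, from station import arm gives the robot as it stands.
- The arm moves only by the tool jog_arm, never from a script. Its argument "targets" is a list of rows, each an object of numbers: "dx", "dy", "dz": the shift along the tool's x, y, z in mm; "rx", "ry", "rz": the turn, a rotation vector about the tool's x, y, z in rad; "gripper": the closure, from 0 (fully open) to 1 (shut). In form: [{"dx": .., "dy": .., "dz": .., "rx": .., "ry": .., "rz": .., "gripper": ..}, ...]. A call has exactly 8 rows; each row is the pose to reach, as a shift and turn from the pose commanded when the call began, along the tool's axes at that moment; what a row does not reach only later rows make up. A row lasts 1/12 s, in which the tool goes at most 41.7 mm and 7.16 degrees, less where a joint would pass 70% of its speed; a pose out of reach is approached as far as the arm can. A call with a gripper value outside its range is refused whole. The fingers move at their own pace and stop on an object; "force" is the grip in N (left out, the last holds). Time passes only in rows, so rows that repeat a pose let the fingers close, or fill a call up. It gives the time, the measured TCP pose, the force, the opening and the grip force at its end, in the units of the state.
- arm.get_state(): the state, without advancing time (a new reading comes with each control period).
- arm.grab_frame(name): name is "scene" or "top"; returns a dict with "frame" (420x560x3 uint8, red, green, blue), "z_map" (420x560 float32, m along the optical axis (not along the pixel's ray), 0 where there is no reading), "fx", "fy", "cx", "cy" (pixels), "view" (4x4, takes a point from world to camera coordinates). Camera axes: x right, y down, z forward; pixel columns grow to the right and rows downward; lengths in m; the calibration is good to about 2 mm. A picture is of the moment at which its call begins.
- arm.job_done(): hands the job in; it is judged then, once.
The state is a dict: "t": time; "q": joint angles; "qd": joint speeds; "joint_efforts": joint torques, N m; "eef_pos": TCP position; "ee_rot": TCP orientation; "force": force on the tool from outside, world axes, zero at the start; "moment": the same for the moment, N m; "width": finger opening in m; "gripper_force": force on a finger pad.
Only numpy, scipy, OpenCV 4.12 (cv2) and the standard library are available. Lean on these libraries where they do the work, as an engineer would, in place of code of your own. Each camera call takes 0.05 s, during which the arm holds its last target. There are 200 camera calls.

## Task

Close the two-part blow mould on the wooden bench with your fingertips only: push both halves gently all the way together by their wooden handles, without slamming them, then push the steel hook latch on its front fully down over its pin. Do not grip, pinch or force any part, and leave the other things on the bench where they are.

Things in the scene. Friction and masses are not known exactly. Their poses are not given: they have to be found in the camera images.
- split_mould: dark cast blow mould fixed to the wooden bench: base plate 170 x 200 x 12 mm, two half-cylinder halves (108 mm across, 14 to 155 mm up) that swing apart like a book on one upright pin at the back (top 167 mm up), each with a wooden handle toward the robot. Origin at bench level under its middle; x away from the robot, within 3 degrees along the joint of the closed mould, y left, z up.
- mould_hinge (a point): point on the axis of the upright pin at the back of the mould, on which both halves turn, 89 mm above the bench (the height of the handles). The pin does not move when the halves swing.
- split_mould_half_left (a joint): angle of the left half (the robot's left) in rad: 0 = shut against the joint face (hard stop), grows as it swings out to the left, at most 0.77. Stiff hinge, it stays where it is left; about 1 N at the handle moves it.
- split_mould_half_right (a joint): angle of the right half in rad: 0 = shut (hard stop), grows as it swings out to the right, at most 0.77. Stiff hinge, it stays where it is left; about 1 N at the handle moves it.
- left_handle (a point): middle of the left half's wooden handle: a level round rod 25 mm thick and 100 mm long, its axis 89 mm above the bench, 221 mm from the pin's axis. It turns with the half. Push it from its outer (left) side; nothing over 35 mm high stands beside it and nothing above it.
- left_handle_end (a point): centre of the near, free end of the left handle, 50 mm from its middle: the two points give the handle's direction.
- right_handle (a point): middle of the right half's wooden handle: the mirror image of the left one; push it from its outer (right) side.
- right_handle_end (a point): centre of the near, free end of the right handle, 50 mm from its middle.
- latch (a joint): angle of the steel hook latch on the front of the left half: flat bar 6 mm thick, 14 high, 102 long, turning in the upright plane across the mould's front. 0 = level to the right, hooked over an 8 mm headed pin on the right half (hard stop, 4 mm play); grows as the free end rises. Stays at any angle, about 1 N at the tab moves it. The nose gets behind the pin only when both halves are shut.
- latch_pivot (a point): centre of the latch's pivot on the left half, 120 mm above the bench, 28 mm to the left of the joint and 10 mm in front of the mould's face.
- latch_tab (a point): middle of the upper face of the thumb tab (16 mm wide, 24 long) at the latch's free end: 90 mm along the bar from the pivot and 7 mm above the bar's centre line, square to it; 127 mm above the bench when hooked. Push here from above, along the arc about the pivot.
- frit_jar_4: glass jar with white lid and green grains, 62 mm across, 87 mm high; bystander. Origin: centre of its underside.
- beeswax: yellow block of beeswax 50 x 75 x 32 mm; bystander. Origin: centre of its underside.
- cork_paddle: cork paddle with wooden handle 206 x 75 x 27 mm, lying flat; bystander. Origin: centre of its underside.
- wood_billet: brown wooden billet 55 x 130 x 22 mm, lying flat; bystander. Origin: centre of its underside.

How it is judged:
On the way, in this order (a step that is already met when the one before it is completed fails the run):
1. both halves of the mould are pushed shut (value of joint each of split_mould_half_left, split_mould_half_right below 0.025 rad), for 0.2 s.
2. then the latch is pushed down over its pin (all of step 1 and value of joint latch below 0.06 rad), for 0.2 s.
At the end, for the whole second after the job is handed in: Both halves are shut (each within 0.025 rad, about 3 mm at the front of the joint face), the latch is down over its pin (within 0.06 rad of level), and the jar, the beeswax, the cork paddle and the billet are each within 20 mm of where they stood (all of step 2 and distance of each of frit_jar_4, beeswax, cork_paddle, wood_billet from where it was at the start of the episode below 0.02 m); the robot touches nothing.
It fails at once if the jar, the beeswax, the cork paddle or the billet is knocked or carried more than 20 mm from its place (distance of any of frit_jar_4, beeswax, cork_paddle, wood_billet from where it was at the start of the episode above 0.02 m).
It fails at once if a half of the mould is slammed (swings shut faster than 1.5 rad/s) (velocity of joint any of split_mould_half_left, split_mould_half_right below -1.5 rad/s).
It fails at once if the fingers pinch or force the mould, its handles or its latch (more than 35 N) (contact force between the fingers and split_mould above 35 N).
It also fails if it takes over 72 s, if anything falls off the work surface, if the arm or the gripper's body presses on something with over 40 N, if the wrist force passes 120 N, or if a joint passes its speed limit or range.

## Working session

There is one attempt and no reset: what is moved stays moved. The work goes in short steps, Python scripts to look and compute and a tool call to move; the robot and the scene stay as the last step left them, time stands still between calls to the robot, and variables do not carry over. Pictures are saved under pics/ and viewed, at most 10 in all, crops included, and the job is handed in when it is done.

Besides the shell and the picture viewer there is one more tool, called after "Call:" as a command line: name --argument value ..., lists and objects as JSON in quotes. jog_arm: Moves the arm, as the interface text tells. Its arguments: {"type":"object","properties":{"targets":{"type":"array","items":{"type":"object","properties":{"dx":{"type":"number"},"dy":{"type":"number"},"dz":{"type":"number"},"rx":{"type":"number"},"ry":{"type":"number"},"rz":{"type":"number"},"gripper":{"type":"number"}}}},"force":{"type":"number"}},"required":["targets"]}

```bash
mkdir -p pics; cat > h.py <<'E'
import numpy as np,cv2
from station import arm
def grab(n):
    f=arm.grab_frame(n); np.savez(''+n+'.npz',**f); return f
def load(n): return dict(np.load(''+n+'.npz'))
def px(f,u,v,z=None):
    V=np.linalg.inv(f['view']); d=f['z_map'][int(v),int(u)]
    r=np.array([(u-f['cx'])/f['fx'],(v-f['cy'])/f['fy'],1.])
    if z is None: p=r*d
    else:
        o=V[:3,3]; w=V[:3,:3]@r; return o+w*(z-o[2])/w[2]
    return V[:3,:3]@p+V[:3,3]
E
python3 - <<'E'
from h import *
for n in('scene','top'):
    f=grab(n); cv2.imwrite(f'pics/{n}0.png',cv2.resize(f['frame'][:,:,::-1],(800,600)))
    V=np.linalg.inv(f['view']);print(n,V[:3,3].round(3),V[:3,2].round(3),f['fx'])
s=arm.get_state();print(s['eef_pos'],s['ee_rot'],s['t'],arm.tcp_to_tips)
E
```

```text
scene [-0.063  0.933  1.01 ] [ 0.481 -0.501 -0.719] 543.8114722215478
top [0.361 0.305 1.246] [ 0.149 -0.016 -0.989] 521.5724258896994
[ 0.24505562 -0.62849684  0.22084573] [ 3.14018284e+00 -1.16331489e-04 -2.76989123e+00] 0.1 0.022
```

View pics/scene0.png

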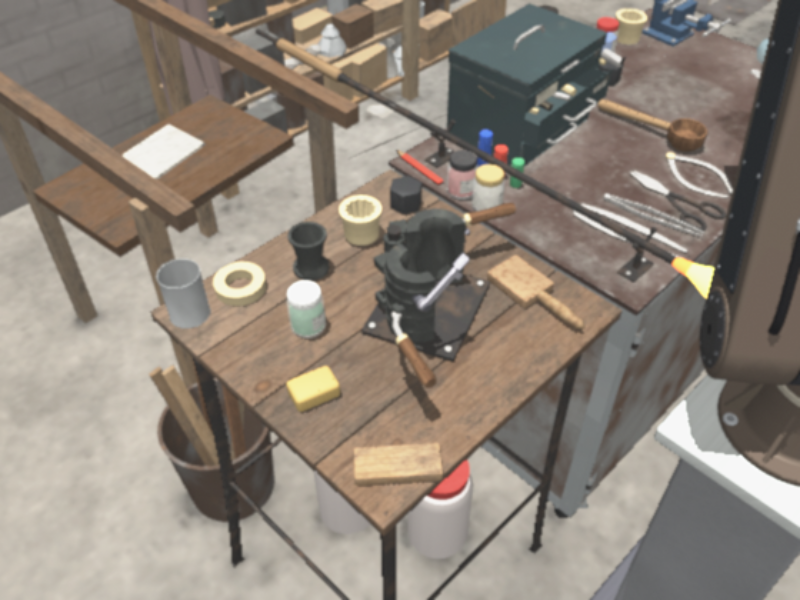

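View pics/top0.png

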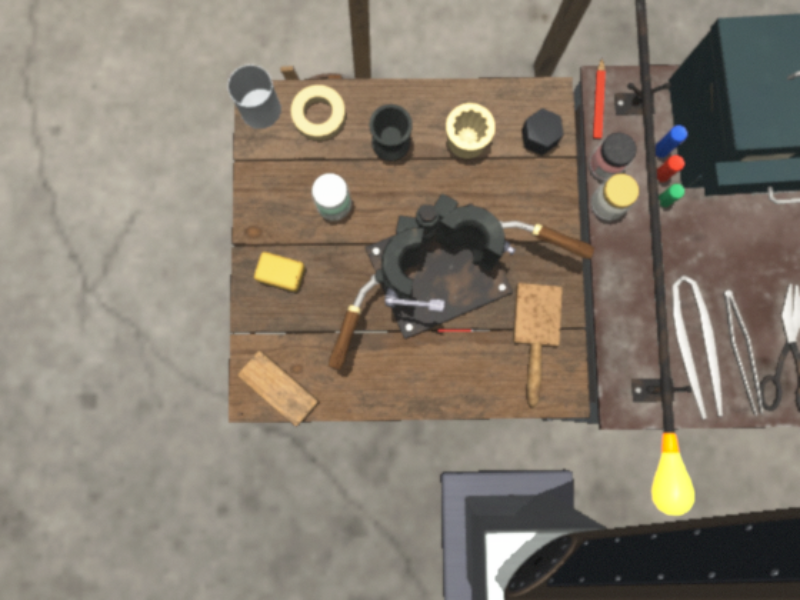

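The scene view shows the mould with both halves open and the latch raised. In the top view the hinge is at about (430,212), the left handle about (343,340), the right handle about (565,243) and the latch tab about (437,305). A hanging rod runs down columns 640–670.

```bash
python3 - <<'E'
from h import *
f=load('top'); im=f['frame'][:,:,::-1]
c=im[130:270,220:420]; cv2.imwrite('pics/topc.png',cv2.resize(c,(800,560),interpolation=cv2.INTER_CUBIC))
# 800-scale -> native *0.7
for n,u,v in [('hinge',430,212),('LH',343,340),('RH',565,243),('tab',437,305),('rod_a',645,60),('rod_b',657,230),('rod_c',668,420),('bulb',672,490),('cartedge',460,490),('billet',278,388),('pad',540,310),('padh',535,380),('wax',279,270),('jar',330,190),('bench',300,300)]:
    print(n,px(f,u*.7,v*.7).round(3))
E
```

```text
hinge [0.639 0.248 0.167]
LH [0.456 0.383 0.098]
RH [0.604 0.033 0.101]
tab [0.498 0.241 0.179]
rod_a [ 0.923 -0.125  0.07 ]
rod_b [ 0.629 -0.124  0.075]
rod_c [ 0.326 -0.121  0.074]
bulb [ 0.222 -0.112  0.094]
cartedge [ 0.121  0.131 -0.829]
billet [0.386 0.494 0.018]
pad [0.507 0.061 0.022]
padh [0.392 0.076 0.028]
wax [0.58  0.493 0.029]
jar [0.699 0.403 0.086]
bench [ 0.533  0.462 -0.   ]
```

View pics/topc.png

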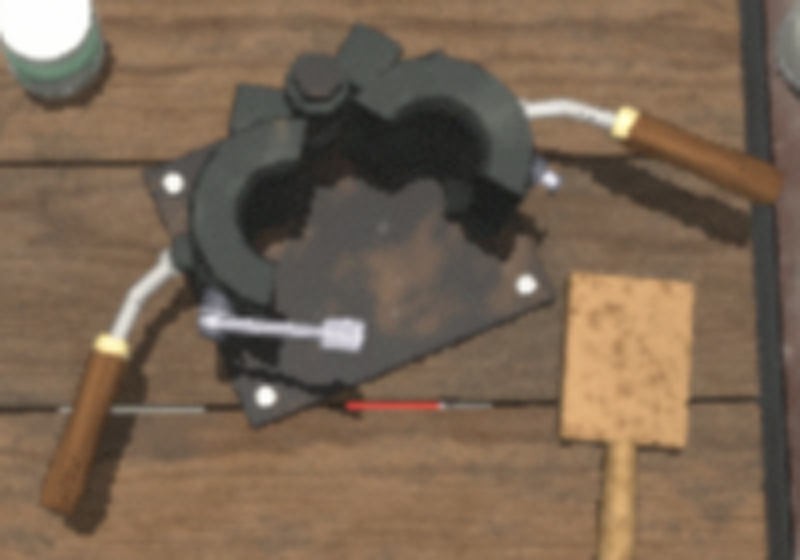

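The crop shows the pin top at (318,83). The left handle runs from (112,345) to (60,505) and the right one from (625,122) to (775,185). The latch pivot is at (212,320), the tab at (345,335), and the base screws at (173,182), (265,397) and (526,285).

```bash
python3 - <<'E'
from h import *
f=load('top'); P={}
for n,u,v,z in [('hinge',318,83,.167),('Lfar',110,347,.089),('Lnear',60,500,.089),('Rfar',627,124,.089),('Rnear',773,184,.089),('piv',214,318,.12),('tab',343,334,None),('s1',173,182,.013),('s2',265,397,.013),('s3',526,285,.013)]:
    P[n]=px(f,220+u/4,130+v/4,z); print(n,P[n].round(4), px(f,220+u/4,130+v/4).round(3))
H=P['hinge'][:2]
s=P['s3']-P['s2']; print('yaw of y axis',np.degrees(np.arctan2(-s[0]*-1,-s[1])), 's1-s2', P['s1']-P['s2'])
c=(P['s1']+P['s3'])/2; print('centre',c, 'hinge-c',H-c[:2])
for k in 'LR':
    a,b=P[k+'far'][:2],P[k+'near'][:2]; m=(a+b)/2
    d=b-a;print(k,'mid',m,'len',np.linalg.norm(d),'dist',np.linalg.norm(m-H),'dir',np.degrees(np.arctan2(d[1],d[0])),'bear',np.degrees(np.arctan2(*(m-H)[::-1])))
print('piv r',np.linalg.norm(P['piv'][:2]-H),'tab-piv',P['tab']-P['piv'])
E
```

```text
hinge [0.6344 0.2512 0.167 ] [0.635 0.251 0.165]
Lfar [0.5043 0.3667 0.089 ] [0.504 0.366 0.096]
Lnear [0.4197 0.3947 0.089 ] [0.419 0.394 0.102]
Rfar [0.6279 0.0719 0.089 ] [0.627 0.073 0.094]
Rnear [ 0.592  -0.0096  0.089 ] [ 0.59  -0.007  0.098]
piv [0.5156 0.3083 0.12  ] [0.514 0.308 0.128]
tab [0.4982 0.2417 0.1792] [0.498 0.242 0.179]
s1 [0.6132 0.3322 0.013 ] [0.613 0.332 0.013]
s2 [0.4825 0.279  0.013 ] [0.483 0.279 0.013]
s3 [0.5475 0.1215 0.013 ] [0.547 0.122 0.017]
yaw of y axis 22.41759761403969 s1-s2 [0.13073347 0.05317809 0.        ]
centre [0.58037412 0.22685763 0.013     ] hinge-c [0.05399662 0.02435251]
L mid [0.46202988 0.38069365] len 0.08917516421006431 dist 0.2155628790009955 dir 161.6433944076482 bear 143.08164921477024
R mid [0.60992977 0.03111584] len 0.08908923022067372 dist 0.22144719845094404 dir -113.77047766434596 bear -96.33660530985829
piv r 0.13177921993281466 tab-piv [-0.01739791 -0.06660855  0.05923083]
```

```bash
python3 - <<'E'
from h import *
f=load('top'); V=np.linalg.inv(f['view'])
v,u=np.mgrid[:420,:560]; z=f['z_map']
p=np.stack([(u-f['cx'])/f['fx']*z,(v-f['cy'])/f['fy']*z,z],-1)@V[:3,:3].T+V[:3,3]
p=p[z>0]
print('cols y from .15 down; rows x from 0.9 down; max height cm')
ys=np.arange(.1,-.5,-.05)
for x in np.arange(.9,.15,-.05):
    print('%.2f'%x,[int(100*max(p[(abs(p[:,0]-x)<.025)&(abs(p[:,1]-y)<.025)][:,2],default=-.99)) for y in ys])
E
```

```text
cols y from .15 down; rows x from 0.9 down; max height cm
0.90 [0, 0, 0, 1, 8, 8, 22, 22, 22, -99, -99, -99]
0.85 [4, 5, 5, 1, 8, 8, 22, 22, 22, -99, -99, -99]
0.80 [5, 5, 5, 9, 8, 8, 22, 22, 23, -99, -99, -99]
0.75 [0, 0, 0, 9, 9, 8, 22, 22, 22, 9, -99, -99]
0.70 [0, 0, 0, 9, 9, 7, 22, 22, 22, 13, 0, -99]
0.65 [10, 10, 0, 9, 9, 7, 0, 0, 12, 11, 0, -99]
0.60 [11, 10, 10, 0, 7, 7, 0, 0, 0, 0, 0, -99]
0.55 [2, 2, 2, 0, 7, 7, 1, 1, 0, 1, 0, -99]
0.50 [2, 2, 0, 0, 7, 7, 1, 1, 1, 1, 0, -99]
0.45 [2, 2, 0, 0, 7, 7, 1, 1, 1, 1, 0, -99]
0.40 [3, 3, 0, 0, 8, 8, 1, 1, 1, 0, -99, -99]
0.35 [2, 2, 0, 0, 8, 8, 0, 0, 1, 1, -99, -99]
0.30 [-90, -90, -90, 0, 8, 7, 0, 0, 0, 0, -99, -99]
0.25 [-90, -90, 66, 61, 9, 9, -90, -90, -90, -89, -90, -90]
0.20 [-90, 64, 68, -90, 9, 9, -90, -90, -90, -90, -90, -90]
```

```bash
cat >> h.py <<'E'
from scipy.spatial.transform import Rotation as Ro
def rows(*T):
    "T: (x,y,z,yaw_deg) tool-down targets -> tool-axis shift mm and rotvec"
    s=arm.get_state(); R=Ro.from_euler('xyz',s['ee_rot'])
    print('t',round(s['t'],2),'pos',np.round(s['eef_pos'],4),'yaw',np.degrees(s['ee_rot'][2]).round(1),'F',np.round(s['force'],1))
    for x,y,z,w in T:
        d=R.inv().apply(np.array([x,y,z])-s['eef_pos'])*1000
        r=(R.inv()*Ro.from_euler('xyz',[np.pi,0,np.radians(w)])).as_rotvec()
        print(d.round(1),r.round(3))
E
python3 -c "
from h import *
rows((.45,-.30,.30,-136),(.657,.021,.30,-113.8))"
```

```text
t 0.1 pos [ 0.2451 -0.6285  0.2208] yaw -158.7 F [-0.1  0.1  0.1]
[-310.3  231.7  -78.9] [ 0.001  0.    -0.396]
[-619.7  455.6  -78.6] [ 0.001  0.    -0.784]
```

Call:
jog_arm --targets '[{"dx": -20,"dy": 15,"dz": -30,"rz": -0.05,"gripper": 1},{"dx": -50,"dy": 37,"dz": -50,"rz": -0.1,"gripper": 1},{"dx": -80,"dy": 59,"dz": -70,"rz": -0.15,"gripper": 1},{"dx": -112,"dy": 82,"dz": -79,"rz": -0.2,"gripper": 1},{"dx": -145,"dy": 107,"dz": -79,"rz": -0.25,"gripper": 1},{"dx": -178,"dy": 131,"dz": -79,"rz": -0.3,"gripper": 1},{"dx": -211,"dy": 155,"dz": -79,"rz": -0.35,"gripper": 1},{"dx": -244,"dy": 179,"dz": -79,"rz": -0.4,"gripper": 1}]'

```text
invalid input at $.targets[0]: expected keys dx, dy, dz, rx, ry, rz, gripper
```

```bash
python3 -c "
from h import *
rows((.657,.021,.30,-113.8))"
```

```text
t 0.1 pos [ 0.2451 -0.6285  0.2208] yaw -158.7 F [-0.1  0.1  0.1]
[-619.7  455.6  -78.6] [ 0.001  0.    -0.784]
```

Call:
jog_arm --targets '[{"dx": -20,"dy": 15,"dz": -30,"rx": 0,"ry": 0,"rz": -0.05,"gripper": 1},{"dx": -50,"dy": 37,"dz": -50,"rx": 0,"ry": 0,"rz": -0.1,"gripper": 1},{"dx": -80,"dy": 59,"dz": -70,"rx": 0,"ry": 0,"rz": -0.15,"gripper": 1},{"dx": -112,"dy": 82,"dz": -79,"rx": 0,"ry": 0,"rz": -0.2,"gripper": 1},{"dx": -145,"dy": 107,"dz": -79,"rx": 0,"ry": 0,"rz": -0.25,"gripper": 1},{"dx": -178,"dy": 131,"dz": -79,"rx": 0,"ry": 0,"rz": -0.3,"gripper": 1},{"dx": -211,"dy": 155,"dz": -79,"rx": 0,"ry": 0,"rz": -0.35,"gripper": 1},{"dx": -244,"dy": 179,"dz": -79,"rx": 0,"ry": 0,"rz": -0.4,"gripper": 1}]'

```text
t: 0.77
eef_pos: [0.408, -0.3715, 0.3006]
ee_rot: [3.141, 0.0, -2.367]
force: [0.6, -0.5, -0.0]
width: 0.0398
gripper_force: 0.0
```

```bash
python3 -c "
from h import *
rows((.657,.021,.30,-113.8))"
```

```text
t 0.77 pos [ 0.408  -0.3715  0.3006] yaw -135.6 F [ 0.6 -0.5 -0. ]
[-452.5  106.6    0.7] [ 0.     0.    -0.381]
```

Call:
jog_arm --targets '[{"dx": -40,"dy": 9,"dz": 0,"rx": 0,"ry": 0,"rz": -0.05,"gripper": 1},{"dx": -80,"dy": 19,"dz": 0,"rx": 0,"ry": 0,"rz": -0.1,"gripper": 1},{"dx": -120,"dy": 28,"dz": 0,"rx": 0,"ry": 0,"rz": -0.15,"gripper": 1},{"dx": -160,"dy": 38,"dz": 0,"rx": 0,"ry": 0,"rz": -0.2,"gripper": 1},{"dx": -200,"dy": 47,"dz": 0,"rx": 0,"ry": 0,"rz": -0.25,"gripper": 1},{"dx": -240,"dy": 56,"dz": 0,"rx": 0,"ry": 0,"rz": -0.3,"gripper": 1},{"dx": -280,"dy": 66,"dz": 0,"rx": 0,"ry": 0,"rz": -0.34,"gripper": 1},{"dx": -320,"dy": 75,"dz": 0,"rx": 0,"ry": 0,"rz": -0.38,"gripper": 1}]'

```text
t: 1.43
eef_pos: [0.585, -0.0944, 0.3006]
ee_rot: [3.141, 0.0, -1.987]
force: [1.6, -1.0, 0.3]
width: 0.0004
gripper_force: 0.0
```

```bash
python3 -c "
from h import *
rows((.657,.021,.30,-113.8),(.657,.021,.22,-113.8))"
```

```text
t 1.43 pos [ 0.585  -0.0944  0.3006] yaw -113.9 F [ 1.6 -1.   0.3]
[-134.7  -19.2    0.6] [ 0.     0.    -0.001]
[-134.7  -19.2   80.6] [ 0.     0.    -0.001]
```

Call:
jog_arm --targets '[{"dx": -35,"dy": -5,"dz": 0,"rx": 0,"ry": 0,"rz": 0,"gripper": 1},{"dx": -70,"dy": -10,"dz": 10,"rx": 0,"ry": 0,"rz": 0,"gripper": 1},{"dx": -105,"dy": -15,"dz": 30,"rx": 0,"ry": 0,"rz": 0,"gripper": 1},{"dx": -131,"dy": -19,"dz": 50,"rx": 0,"ry": 0,"rz": 0,"gripper": 1},{"dx": -131,"dy": -19,"dz": 75,"rx": 0,"ry": 0,"rz": 0,"gripper": 1},{"dx": -131,"dy": -19,"dz": 100,"rx": 0,"ry": 0,"rz": 0,"gripper": 1},{"dx": -131,"dy": -19,"dz": 120,"rx": 0,"ry": 0,"rz": 0,"gripper": 1},{"dx": -131,"dy": -19,"dz": 130,"rx": 0,"ry": 0,"rz": 0,"gripper": 1}]'

```text
t: 2.1
eef_pos: [0.6534, 0.0155, 0.1669]
ee_rot: [3.137, -0.003, -1.99]
force: [-1.0, -0.2, 0.2]
width: 0.0004
gripper_force: 0.0
```

```bash
python3 - <<'E'
from h import *
rows((.657,.021,.10,-113.8))
for n,(a,b,c,d) in {'top':(110,290,240,460)}.items():
    f=grab(n); im=f['frame'][a:b,c:d,::-1]; cv2.imwrite('pics/t1.png',cv2.resize(im,(660,540),interpolation=cv2.INTER_CUBIC))
E
```

```text
t 2.1 pos [0.6534 0.0155 0.1669] yaw -114.0 F [-1.  -0.2  0.2]
[-6.6 -1.3 66.9] [ 0.004 -0.003 -0.004]
```

View pics/t1.png

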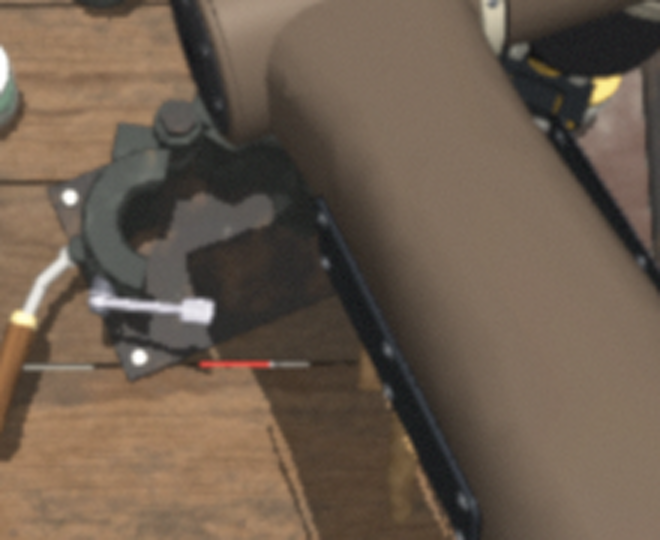

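The arm hides the right half from above, so I'll descend beside the handle on the calibrated position.

Call:
jog_arm --targets '[{"dx": -3,"dy": -2,"dz": 10,"rx": 0,"ry": 0,"rz": 0,"gripper": 1},{"dx": -6,"dy": -2,"dz": 22,"rx": 0,"ry": 0,"rz": 0,"gripper": 1},{"dx": -6,"dy": -2,"dz": 34,"rx": 0,"ry": 0,"rz": 0,"gripper": 1},{"dx": -6,"dy": -2,"dz": 46,"rx": 0,"ry": 0,"rz": 0,"gripper": 1},{"dx": -6,"dy": -2,"dz": 58,"rx": 0,"ry": 0,"rz": 0,"gripper": 1},{"dx": -6,"dy": -2,"dz": 68,"rx": 0,"ry": 0,"rz": 0,"gripper": 1},{"dx": -6,"dy": -2,"dz": 71,"rx": 0,"ry": 0,"rz": 0,"gripper": 1},{"dx": -6,"dy": -2,"dz": 71,"rx": 0,"ry": 0,"rz": 0,"gripper": 1}]'

```text
t: 2.82
eef_pos: [0.6588, 0.0198, 0.0983]
ee_rot: [3.14, -0.001, -1.99]
force: [-0.5, -0.7, -0.8]
width: 0.0002
gripper_force: 0.0
```

```bash
cat >> h.py <<'E'
HG=np.array([.6344,.2512])
def arc(side,degs,gap0,gap1,extra=0,z=.096):
    """8 rows: handle turned by degs (from its original spot), finger centre gap (mm) outside handle axis, extra mm along handle"""
    m,d=((.6099,.0311),-113.8) if side=='R' else ((.4620,.3807),161.6)
    T=[]
    sg=-1 if side=='R' else 1; yo=0 if side=='R' else 180
    for g,gap in zip(degs,np.linspace(gap0,gap1,len(degs))):
        a=np.radians(sg*g); M=np.array([[np.cos(a),-np.sin(a)],[np.sin(a),np.cos(a)]])
        dd=np.radians(d+sg*g); u=np.array([np.cos(dd),np.sin(dd)]); n=-sg*np.array([-u[1],u[0]])  if side=='R' else np.array([u[1],-u[0]])
        p=HG+M@(np.array(m)-HG)+u*extra/1000+n*gap/1000
        T.append((*p,z,d+sg*g+yo))
    rows(*T)
E
python3 - <<'E'
from h import *
arc('R',[0,0,2,4,6,8,10,12],47,33.5,-10)
f=grab('scene');im=f['frame'][120:260,240:400,::-1]; cv2.imwrite('pics/s1.png',cv2.resize(im,(640,560),interpolation=cv2.INTER_CUBIC))
E
```

```text
t 2.82 pos [0.6588 0.0198 0.0983] yaw -114.0 F [-0.5 -0.7 -0.8]
[-0.6  2.3  2.3] [ 0.002 -0.001 -0.004]
[-0.6  4.2  2.3] [ 0.002 -0.001 -0.004]
[ 3.2 13.2  2.3] [ 0.002 -0.001  0.031]
[ 6.5 22.3  2.4] [ 0.002 -0.001  0.066]
[ 9.5 31.6  2.4] [ 0.002 -0.001  0.101]
[12.1 40.9  2.4] [ 0.002 -0.001  0.136]
[14.2 50.3  2.4] [ 0.001 -0.001  0.171]
[16.  59.7  2.4] [ 0.001 -0.002  0.206]
```

View pics/s1.png

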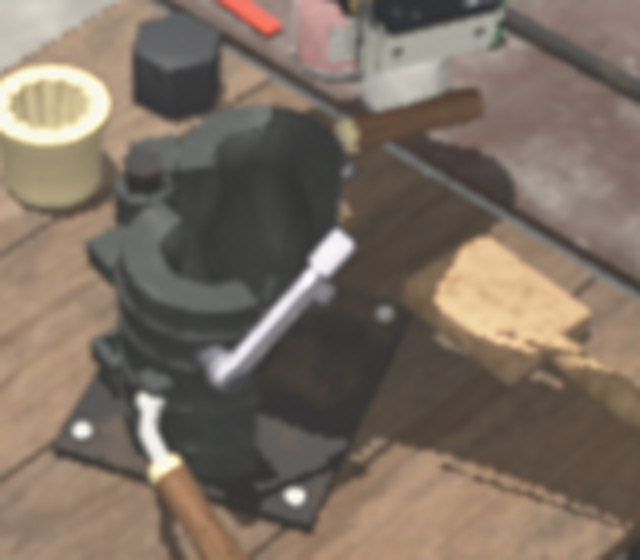

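The gripper stands behind the right handle (handle about (420,110), gripper about (440,50)) and clear of it. I'll start the slow arc push.

Call:
jog_arm --targets '[{"dx": 0,"dy": 3,"dz": 1,"rx": 0,"ry": 0,"rz": 0,"gripper": 1},{"dx": 0,"dy": 6,"dz": 2,"rx": 0,"ry": 0,"rz": 0,"gripper": 1},{"dx": 1,"dy": 10,"dz": 2,"rx": 0,"ry": 0,"rz": 0.015,"gripper": 1},{"dx": 3,"dy": 14,"dz": 2,"rx": 0,"ry": 0,"rz": 0.03,"gripper": 1},{"dx": 4,"dy": 18,"dz": 2,"rx": 0,"ry": 0,"rz": 0.045,"gripper": 1},{"dx": 6,"dy": 22,"dz": 2,"rx": 0,"ry": 0,"rz": 0.065,"gripper": 1},{"dx": 8,"dy": 27,"dz": 2,"rx": 0,"ry": 0,"rz": 0.083,"gripper": 1},{"dx": 9,"dy": 31,"dz": 2,"rx": 0,"ry": 0,"rz": 0.1,"gripper": 1}]'

```text
t: 3.53
eef_pos: [0.6268, 0.0244, 0.0978]
ee_rot: [3.142, 0.0, -2.092]
force: [-0.6, 0.2, -0.6]
width: 0.0005
gripper_force: 0.0
```

```bash
python3 - <<'E'
from h import *
arc('R',6+1.7*np.arange(1,9),34,34,-10)
E
```

```text
t 3.53 pos [0.6268 0.0244 0.0978] yaw -119.9 F [-0.6  0.2 -0.6]
[ 3.6 11.7  1.8] [0.    0.    0.029]
[ 6.3 17.8  1.8] [0.    0.    0.058]
[ 8.8 23.9  1.8] [0.    0.    0.088]
[11.2 30.2  1.8] [0.    0.    0.118]
[13.4 36.5  1.8] [0.    0.    0.147]
[15.3 42.9  1.8] [0.    0.    0.177]
[17.1 49.3  1.8] [0.    0.    0.207]
[18.7 55.8  1.8] [0.    0.    0.236]
```

Call:
jog_arm --targets '[{"dx": 2,"dy": 7,"dz": 1,"rx": 0,"ry": 0,"rz": 0.029,"gripper": 1},{"dx": 5,"dy": 14,"dz": 2,"rx": 0,"ry": 0,"rz": 0.058,"gripper": 1},{"dx": 8,"dy": 21,"dz": 2,"rx": 0,"ry": 0,"rz": 0.088,"gripper": 1},{"dx": 11,"dy": 28,"dz": 2,"rx": 0,"ry": 0,"rz": 0.118,"gripper": 1},{"dx": 13,"dy": 35,"dz": 2,"rx": 0,"ry": 0,"rz": 0.147,"gripper": 1},{"dx": 15,"dy": 42,"dz": 2,"rx": 0,"ry": 0,"rz": 0.177,"gripper": 1},{"dx": 17,"dy": 49,"dz": 2,"rx": 0,"ry": 0,"rz": 0.207,"gripper": 1},{"dx": 19,"dy": 56,"dz": 2,"rx": 0,"ry": 0,"rz": 0.236,"gripper": 1}]'

```text
t: 4.2
eef_pos: [0.57, 0.0363, 0.0965]
ee_rot: [-3.14, 0.002, -2.328]
force: [0.8, 1.4, 2.4]
width: 0.0005
gripper_force: 1.1
```

```bash
python3 - <<'E'
from h import *
arc('R',19.6+1.5*np.arange(1,9),33.5,33.5,-10)
f=grab('scene');im=f['frame'][120:260,240:400,::-1]; cv2.imwrite('pics/s2.png',cv2.resize(im,(640,560),interpolation=cv2.INTER_CUBIC))
E
```

```text
t 4.2 pos [0.57   0.0363 0.0965] yaw -133.4 F [0.8 1.4 2.4]
[3.4 6.2 0.5] [-0.001  0.002  0.027]
[ 5.8 11.6  0.5] [-0.001  0.002  0.053]
[ 8.1 17.   0.5] [-0.001  0.002  0.079]
[10.2 22.5  0.4] [-0.001  0.002  0.105]
[12.2 28.1  0.4] [-0.001  0.002  0.131]
[14.  33.6  0.4] [-0.001  0.002  0.158]
[15.7 39.3  0.4] [-0.001  0.003  0.184]
[17.2 45.   0.4] [-0.001  0.003  0.21 ]
```

View pics/s2.png

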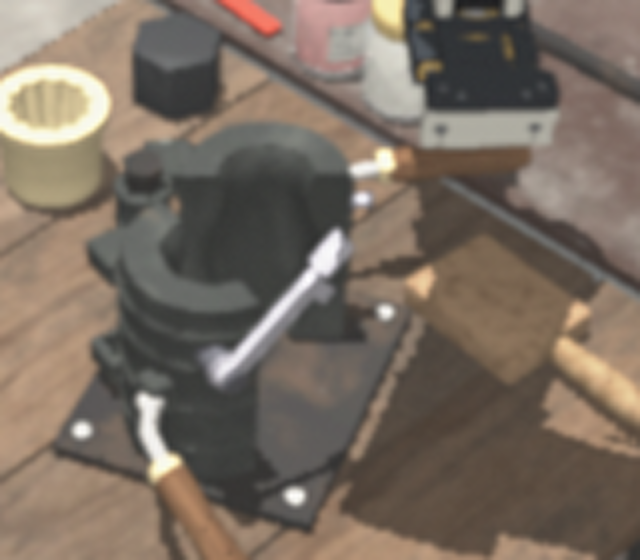

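The right handle is moving with the finger; it now runs from (395,160) to (525,160). I'll continue.

Call:
jog_arm --targets '[{"dx": 3,"dy": 7,"dz": 0,"rx": 0,"ry": 0,"rz": 0.027,"gripper": 1},{"dx": 6,"dy": 13,"dz": 0,"rx": 0,"ry": 0,"rz": 0.053,"gripper": 1},{"dx": 8,"dy": 18,"dz": 0,"rx": 0,"ry": 0,"rz": 0.079,"gripper": 1},{"dx": 10,"dy": 24,"dz": 0,"rx": 0,"ry": 0,"rz": 0.105,"gripper": 1},{"dx": 12,"dy": 29,"dz": 0,"rx": 0,"ry": 0,"rz": 0.131,"gripper": 1},{"dx": 14,"dy": 34,"dz": 0,"rx": 0,"ry": 0,"rz": 0.158,"gripper": 1},{"dx": 16,"dy": 39,"dz": 0,"rx": 0,"ry": 0,"rz": 0.184,"gripper": 1},{"dx": 17,"dy": 43,"dz": 0,"rx": 0,"ry": 0,"rz": 0.2,"gripper": 1}]'

```text
t: 4.92
eef_pos: [0.5274, 0.0535, 0.0966]
ee_rot: [-3.141, 0.003, -2.527]
force: [2.5, 1.0, 3.2]
width: 0.0002
gripper_force: 1.7
```

```bash
python3 - <<'E'
from h import *
arc('R',31+0.6*np.arange(1,9),33,33,-10)
E
```

```text
t 4.92 pos [0.5274 0.0535 0.0966] yaw -144.8 F [2.5 1.  3.2]
[1.  2.6 0.6] [-0.001  0.003  0.011]
[2.  4.7 0.6] [-0.001  0.003  0.022]
[2.9 6.8 0.5] [-0.001  0.003  0.032]
[3.9 9.  0.5] [-0.001  0.003  0.042]
[ 4.8 11.1  0.5] [-0.001  0.003  0.053]
[ 5.8 13.3  0.5] [-0.001  0.003  0.063]
[ 6.7 15.5  0.5] [-0.001  0.003  0.074]
[ 7.5 17.6  0.5] [-0.001  0.003  0.084]
```

Call:
jog_arm --targets '[{"dx": 1,"dy": 2,"dz": 0,"rx": 0,"ry": 0,"rz": 0.009,"gripper": 1},{"dx": 2,"dy": 4,"dz": 0,"rx": 0,"ry": 0,"rz": 0.018,"gripper": 1},{"dx": 2.5,"dy": 6,"dz": 0,"rx": 0,"ry": 0,"rz": 0.027,"gripper": 1},{"dx": 3,"dy": 7.5,"dz": 0,"rx": 0,"ry": 0,"rz": 0.034,"gripper": 1},{"dx": 4,"dy": 9,"dz": 0,"rx": 0,"ry": 0,"rz": 0.041,"gripper": 1},{"dx": 4.5,"dy": 10.5,"dz": 0,"rx": 0,"ry": 0,"rz": 0.048,"gripper": 1},{"dx": 5,"dy": 12,"dz": 0,"rx": 0,"ry": 0,"rz": 0.055,"gripper": 1},{"dx": 5,"dy": 12,"dz": 0,"rx": 0,"ry": 0,"rz": 0.055,"gripper": 1}]'

```text
t: 5.58
eef_pos: [0.5164, 0.0603, 0.0964]
ee_rot: [-3.141, 0.002, -2.581]
force: [2.4, 3.3, 6.6]
width: 0.0005
gripper_force: 3.5
```

```bash
python3 - <<'E'
from h import *
arc('R',34.2+0.5*np.arange(1,9),33,33,-10)
E
```

```text
t 5.58 pos [0.5164 0.0603 0.0964] yaw -147.9 F [2.4 3.3 6.6]
[0.9 1.7 0.4] [-0.     0.002  0.011]
[1.7 3.5 0.4] [-0.     0.002  0.02 ]
[2.5 5.3 0.4] [-0.     0.002  0.029]
[3.4 7.  0.4] [-0.     0.002  0.037]
[4.1 8.8 0.4] [-0.     0.002  0.046]
[ 4.9 10.6  0.4] [-0.     0.002  0.055]
[ 5.7 12.4  0.4] [-0.     0.002  0.063]
[ 6.4 14.2  0.4] [-0.     0.002  0.072]
```

```bash
python3 - <<'E'
from h import *
f=grab('scene');im=f['frame'][130:270,260:420,::-1]; cv2.imwrite('pics/s3.png',cv2.resize(im,(640,560),interpolation=cv2.INTER_CUBIC))
E
```

```text
(no output)
```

View pics/s3.png

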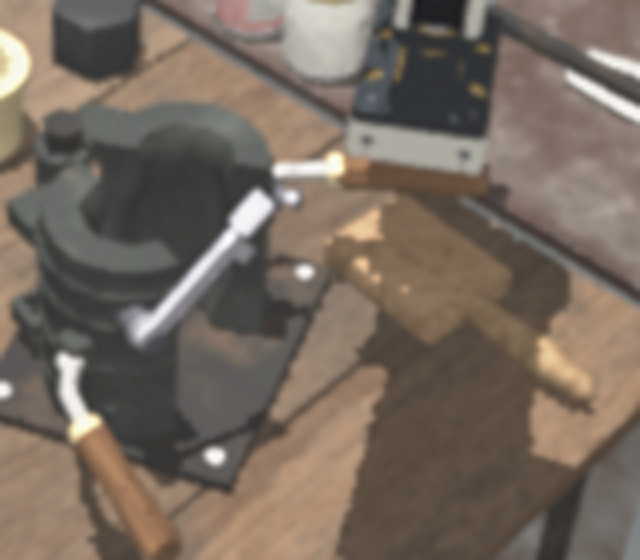

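The right handle now runs from (335,168) to (490,180), under the gripper's edge. I'll compute its angle.

```bash
python3 - <<'E'
from h import *
f=load('scene')
a=px(f,260+338/4,130+168/4,.092);b=px(f,260+488/4,130+181/4,.092);d=b-a;m=(a+b)/2
print(a,b,np.linalg.norm(d),np.degrees(np.arctan2(d[1],d[0])),np.degrees(np.arctan2(*(m[:2]-HG)[::-1])),np.linalg.norm(m[:2]-HG))
s=arm.get_state();print(s['force'],s['moment'],s['gripper_force'],s['eef_pos'])
E
```

```text
[0.54600579 0.0986705  0.092     ] [0.47151248 0.04126397 0.092     ] 0.09404660450107113 -142.38119784494043 -124.73190147602094 0.22052424357634795
[1.73945281 2.96192421 5.82971473] [ 1.2628885  -0.42473589 -0.01376203] 3.5950793442316353 [0.51635903 0.0602883  0.09638087]
```

```bash
python3 - <<'E'
from h import *
f=load('scene')
for u in (370,420,470):
    for v in (125,150,160,166,170,174,178,182,186,190,194):
        print(u,v,px(f,260+u/4,130+v/4).round(3))
for u,v in [(325,172),(340,155),(343,180),(492,176),(490,190)]: print(u,v,px(f,260+u/4,130+v/4).round(3))
E
```

```text
370 125 [0.488 0.152 0.196]
370 150 [0.487 0.15  0.176]
370 160 [0.533 0.084 0.098]
370 166 [0.531 0.085 0.094]
370 170 [0.527 0.091 0.098]
370 174 [0.529 0.087 0.09 ]
370 178 [0.527 0.09  0.09 ]
370 182 [0.525 0.093 0.09 ]
370 186 [0.522 0.096 0.09 ]
370 190 [0.524 0.092 0.083]
370 194 [ 0.577  0.017 -0.004]
420 125 [0.462 0.14  0.204]
420 150 [0.461 0.138 0.185]
420 160 [0.463 0.134 0.174]
420 166 [0.463 0.133 0.168]
420 170 [0.504 0.07  0.098]
420 174 [0.504 0.069 0.095]
420 178 [0.5   0.074 0.097]
420 182 [0.502 0.07  0.09 ]
420 186 [0.501 0.072 0.089]
420 190 [0.5   0.073 0.086]
420 194 [0.503 0.068 0.078]
470 125 [0.439 0.126 0.21 ]
470 150 [0.438 0.123 0.19 ]
470 160 [0.44  0.118 0.178]
470 166 [0.44  0.117 0.173]
470 170 [0.439 0.118 0.171]
470 174 [0.439 0.116 0.167]
470 178 [0.476 0.055 0.1  ]
470 182 [0.477 0.053 0.095]
470 186 [0.475 0.056 0.096]
470 190 [0.475 0.054 0.091]
470 194 [0.475 0.054 0.087]
325 172 [0.553 0.102 0.086]
340 155 [0.614 0.004 0.001]
343 180 [0.537 0.105 0.092]
492 176 [ 0.526 -0.055 -0.   ]
490 190 [ 0.52  -0.044 -0.003]
```

```bash
cat >> h.py <<'E'
from scipy.optimize import least_squares
def handle(name,x0,x1,y0,y1):
    f=load(name); V=np.linalg.inv(f['view']); v,u=np.mgrid[:420,:560]; z=f['z_map']
    p=np.stack([(u-f['cx'])/f['fx']*z,(v-f['cy'])/f['fy']*z,z],-1)@V[:3,:3].T+V[:3,3]
    c=f['frame'].astype(int)
    k=(z>0)&(p[...,0]>x0)&(p[...,0]<x1)&(p[...,1]>y0)&(p[...,1]<y1)&(abs(p[...,2]-.09)<.016)&(c[...,0]-c[...,2]>25)
    q=p[k]
    def res(s):
        d=np.array([np.cos(s[0]),np.sin(s[0])]); n=np.array([-d[1],d[0]])
        return np.hypot(q[:,:2]@n-s[1],q[:,2]-.089)-.0125
    best=min((least_squares(res,[a,b],loss='soft_l1',f_scale=.003) for a in np.radians([150,180,210,240]) for b in [q[:,:2].mean(0)@np.array([-np.sin(a),np.cos(a)])]),key=lambda r:r.cost)
    a,b=best.x; n=np.array([-np.sin(a),np.cos(a)])
    print(name,'n',len(q),'dir',np.degrees(a)%360,'hinge lateral mm',1000*(HG@n-b),'rms',np.sqrt(np.mean(best.fun**2)),'TCP lateral mm',1000*(arm.get_state()['eef_pos'][:2]@n-b))
E
python3 - <<'E'
from h import *
handle('scene',.46,.56,.03,.12)
handle('scene',.40,.52,.36,.41)
handle('top',.40,.52,.36,.41)
E
```

```text
scene n 265 dir 217.5071678018328 hinge lateral mm -72.79535129280882 rms 0.002946806862864447 TCP lateral mm 6.780038229495466
scene n 387 dir 159.21376132635356 hinge lateral mm 56.464912264241995 rms 0.0027171960600785874 TCP lateral mm 276.8410132535692
top n 450 dir 159.58634126602217 hinge lateral mm 61.59942488291581 rms 0.0026908414677378543 TCP lateral mm 281.69380862226444
```

Handle-fit geometry and finger position don't quite agree, and there is an upward force. I'll back off outward a little and look.

Call:
jog_arm --targets '[{"dx": 0,"dy": -5,"dz": 0,"rx": 0,"ry": 0,"rz": 0,"gripper": 1},{"dx": 0,"dy": -12,"dz": 0,"rx": 0,"ry": 0,"rz": 0,"gripper": 1},{"dx": 0,"dy": -19,"dz": 0,"rx": 0,"ry": 0,"rz": 0,"gripper": 1},{"dx": 0,"dy": -26,"dz": 0,"rx": 0,"ry": 0,"rz": 0,"gripper": 1},{"dx": 0,"dy": -33,"dz": 0,"rx": 0,"ry": 0,"rz": 0,"gripper": 1},{"dx": 0,"dy": -40,"dz": 0,"rx": 0,"ry": 0,"rz": 0,"gripper": 1},{"dx": 0,"dy": -45,"dz": 0,"rx": 0,"ry": 0,"rz": 0,"gripper": 1},{"dx": 0,"dy": -45,"dz": 0,"rx": 0,"ry": 0,"rz": 0,"gripper": 1}]'

```text
t: 6.3
eef_pos: [0.5389, 0.0202, 0.0948]
ee_rot: [3.141, -0.002, -2.582]
force: [-0.1, 0.3, -0.5]
width: 0.0007
gripper_force: 0.0
```

```bash
python3 - <<'E'
from h import *
f=grab('scene');im=f['frame'][130:270,260:420,::-1]; cv2.imwrite('pics/s4.png',cv2.resize(im,(640,560),interpolation=cv2.INTER_CUBIC))
handle('scene',.46,.56,.03,.12)
E
```

```text
scene n 292 dir 222.9032169449343 hinge lateral mm -71.90932712905695 rms 0.0026053840635323084 TCP lateral mm 31.919576381483182
```

View pics/s4.png

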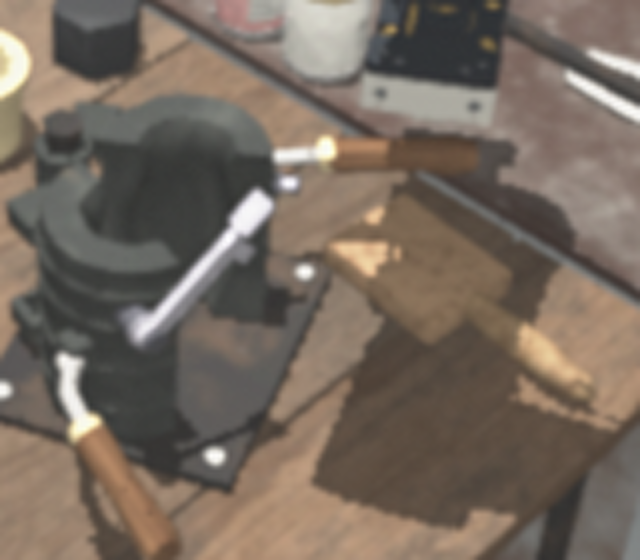

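```bash
python3 - <<'E'
from h import *
f=load('scene');s=arm.get_state();e=s['eef_pos']
R=Ro.from_euler('xyz',s['ee_rot'])
for n,o in [('tcp',[0,0,0]),('tip',[0,0,.022]),('tip+y',[0,.02,.022]),('bodybase y',[0,.096,-.044]),('b+x',[.039,.096,-.044]),('b-x',[-.039,.096,-.044])]:
    p=e+R.apply(o); c=f['view']@np.r_[p,1]; u=c[0]/c[2]*f['fx']+f['cx'];v=c[1]/c[2]*f['fy']+f['cy']
    print(n,p.round(3),'crop',(u-260)*4,(v-130)*4)
for u,v in [(500,155),(490,150),(440,140),(440,128),(430,150),(430,165),(370,112),(430,118),(385,70)]: print(u,v,px(f,260+u/4,130+v/4).round(3),f['frame'][int(130+v/4),int(260+u/4)])
E
```

```text
tcp [0.539 0.021 0.095] crop 425.1398896567446 112.59828131274014
tip [0.539 0.021 0.073] crop 421.41762560837515 138.32628801864735
tip+y [0.528 0.038 0.073] crop 417.75807440453355 158.23198698982105
bodybase y [0.488 0.102 0.139] crop 414.51467937172333 158.21191590369267
b+x [0.455 0.081 0.139] crop 479.4034417434782 167.90267725864499
b-x [0.521 0.123 0.139] crop 350.1745175375029 148.6030848660115
500 155 [ 0.536 -0.076 -0.001] [82 76 72]
490 150 [ 0.545 -0.077 -0.002] [84 78 74]
440 140 [0.512 0.04  0.1  ] [85 66 52]
440 128 [ 0.583 -0.067  0.001] [137 126 119]
430 150 [0.511 0.052 0.1  ] [98 76 60]
430 165 [0.507 0.054 0.091] [99 76 60]
370 112 [ 0.629 -0.046  0.   ] [132 113 104]
430 118 [0.487 0.094 0.166] [161 158 148]
385 70 [0.51  0.113 0.201] [53 54 57]
```

Projecting the tool into the picture shows that the tips sit roughly 25 mm higher than I assumed and were riding on top of the handle. I'll back off a little more and lower by 24 mm, which stays clear of everything under 35 mm.

Call:
jog_arm --targets '[{"dx": 0,"dy": -5,"dz": 0,"rx": 0,"ry": 0,"rz": 0,"gripper": 1},{"dx": 0,"dy": -10,"dz": 0,"rx": 0,"ry": 0,"rz": 0,"gripper": 1},{"dx": 0,"dy": -12,"dz": 4,"rx": 0,"ry": 0,"rz": 0,"gripper": 1},{"dx": 0,"dy": -12,"dz": 9,"rx": 0,"ry": 0,"rz": 0,"gripper": 1},{"dx": 0,"dy": -12,"dz": 14,"rx": 0,"ry": 0,"rz": 0,"gripper": 1},{"dx": 0,"dy": -12,"dz": 19,"rx": 0,"ry": 0,"rz": 0,"gripper": 1},{"dx": 0,"dy": -12,"dz": 24,"rx": 0,"ry": 0,"rz": 0,"gripper": 1},{"dx": 0,"dy": -12,"dz": 24,"rx": 0,"ry": 0,"rz": 0,"gripper": 1}]'

```text
t: 7.02
eef_pos: [0.5449, 0.0114, 0.0703]
ee_rot: [3.141, -0.002, -2.581]
force: [0.5, -0.1, -0.9]
width: 0.0004
gripper_force: 0.0
```

```bash
python3 - <<'E'
from h import *
f=grab('scene');im=f['frame'][130:270,260:420,::-1]; cv2.imwrite('pics/s5.png',cv2.resize(im,(640,560),interpolation=cv2.INTER_CUBIC))
handle('scene',.46,.56,.03,.12)
rows((.545,.01,.072,-148))
V=np.linalg.inv(f['view']); v,u=np.mgrid[:420,:560]; z=f['z_map']
p=np.stack([(u-f['cx'])/f['fx']*z,(v-f['cy'])/f['fy']*z,z],-1)@V[:3,:3].T+V[:3,3]
e=arm.get_state()['eef_pos']; k=(z>0)&(np.hypot(p[...,0]-e[0],p[...,1]-e[1])<.035)&(p[...,2]>.03)
print(k.sum(),p[k].round(3)[::max(1,k.sum()//12)])
E
```

```text
scene n 289 dir 222.84032579471523 hinge lateral mm -72.11306465682743 rms 0.0026930035316576704 TCP lateral mm 43.04168187368251
t 7.07 pos [0.5452 0.0114 0.0709] yaw -147.9 F [ 0.2 -0.3 -0.3]
[ 0.9 -1.1 -1.1] [ 0.    -0.002  0.002]
771 [[0.56  0.038 0.514]
 [0.546 0.044 0.516]
 [0.523 0.036 0.515]
 [0.538 0.043 0.249]
 [0.553 0.034 0.218]
 [0.554 0.027 0.206]
 [0.55  0.027 0.199]
 [0.552 0.034 0.192]
 [0.525 0.013 0.189]
 [0.543 0.04  0.185]
 [0.512 0.016 0.183]
 [0.512 0.004 0.167]
 [0.523 0.037 0.16 ]]
```

View pics/s5.png

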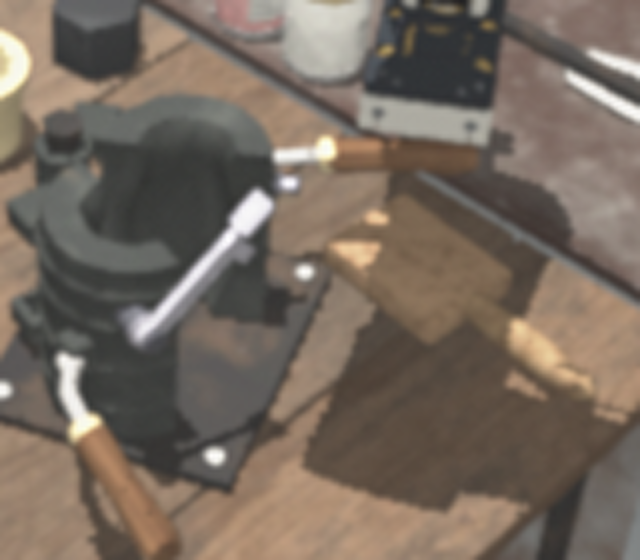

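The gripper now stands lower behind the handle, which spans (335,152) to (480,155). The handle points at 222.8°, about 14° short of shut, so I'll push again along the arc.

```bash
python3 - <<'E'
from h import *
arc('R',[23.4,24.4,25.4,26.4,27.4,28.4,29.4,30.4],40,33.5,-10,.0705)
E
```

```text
t 7.07 pos [0.5452 0.0114 0.0709] yaw -147.9 F [ 0.2 -0.3 -0.3]
[-25.   13.8   0.3] [ 0.    -0.001 -0.186]
[-22.4  17.8   0.3] [ 0.    -0.001 -0.169]
[-19.9  21.9   0.3] [ 0.    -0.001 -0.151]
[-17.4  26.    0.3] [ 0.    -0.001 -0.134]
[-15.1  30.2   0.3] [ 0.    -0.001 -0.116]
[-12.9  34.5   0.4] [ 0.    -0.001 -0.099]
[-10.7  38.7   0.4] [ 0.    -0.001 -0.081]
[-8.6 43.   0.4] [ 0.    -0.002 -0.064]
```

Call:
jog_arm --targets '[{"dx": -12,"dy": 0,"dz": 0,"rx": 0,"ry": 0,"rz": -0.09,"gripper": 1},{"dx": -22,"dy": 4,"dz": 0,"rx": 0,"ry": 0,"rz": -0.17,"gripper": 1},{"dx": -22,"dy": 10,"dz": 0,"rx": 0,"ry": 0,"rz": -0.17,"gripper": 1},{"dx": -21,"dy": 16,"dz": 0,"rx": 0,"ry": 0,"rz": -0.16,"gripper": 1},{"dx": -20,"dy": 22,"dz": 0,"rx": 0,"ry": 0,"rz": -0.15,"gripper": 1},{"dx": -17,"dy": 26,"dz": 0,"rx": 0,"ry": 0,"rz": -0.134,"gripper": 1},{"dx": -15,"dy": 30,"dz": 0,"rx": 0,"ry": 0,"rz": -0.116,"gripper": 1},{"dx": -13,"dy": 34,"dz": 0,"rx": 0,"ry": 0,"rz": -0.1,"gripper": 1}]'

```text
t: 7.73
eef_pos: [0.5376, 0.0471, 0.0718]
ee_rot: [3.142, -0.0, -2.483]
force: [1.0, -1.3, 0.2]
width: 0.0003
gripper_force: 0.5
```

```bash
python3 - <<'E'
from h import *
grab('scene');handle('scene',.46,.56,.03,.12)
arc('R',28.4+np.arange(1,9),33.5,33.5,-10,.0705)
E
```

```text
scene n 191 dir 201.04047756304325 hinge lateral mm -121.17099348766483 rms 0.005518968226647786 TCP lateral mm 34.16746830824113
t 7.78 pos [0.5371 0.0473 0.0718] yaw -142.3 F [-1.4 -0.4 -0.2]
[1.2 5.1 1.3] [ 0.    -0.     0.015]
[2.8 8.6 1.3] [ 0.    -0.     0.032]
[ 4.4 12.2  1.3] [ 0.   -0.    0.05]
[ 5.9 15.8  1.3] [ 0.    -0.     0.067]
[ 7.4 19.4  1.3] [ 0.    -0.     0.085]
[ 8.8 23.1  1.3] [ 0.    -0.     0.102]
[10.2 26.8  1.3] [ 0.   -0.    0.12]
[11.4 30.5  1.3] [ 0.    -0.     0.137]
```

Call:
jog_arm --targets '[{"dx": 1,"dy": 4,"dz": 1,"rx": 0,"ry": 0,"rz": 0.015,"gripper": 1},{"dx": 3,"dy": 8,"dz": 1,"rx": 0,"ry": 0,"rz": 0.032,"gripper": 1},{"dx": 4,"dy": 12,"dz": 1,"rx": 0,"ry": 0,"rz": 0.05,"gripper": 1},{"dx": 6,"dy": 15,"dz": 1,"rx": 0,"ry": 0,"rz": 0.065,"gripper": 1},{"dx": 7,"dy": 18,"dz": 1,"rx": 0,"ry": 0,"rz": 0.08,"gripper": 1},{"dx": 8,"dy": 21,"dz": 1,"rx": 0,"ry": 0,"rz": 0.093,"gripper": 1},{"dx": 9,"dy": 23,"dz": 1,"rx": 0,"ry": 0,"rz": 0.102,"gripper": 1},{"dx": 9,"dy": 23,"dz": 1,"rx": 0,"ry": 0,"rz": 0.102,"gripper": 1}]'

```text
t: 8.45
eef_pos: [0.5171, 0.06, 0.0707]
ee_rot: [3.141, 0.0, -2.583]
force: [-0.2, 0.0, 0.2]
width: 0.0005
gripper_force: 0.0
```

```bash
python3 - <<'E'
from h import *
arc('R',34.4+.6*np.arange(1,9),33.5,33.5,-10,.0705)
E
```

```text
t 8.45 pos [0.5171 0.06   0.0707] yaw -148.0 F [-0.2  0.   0.2]
[1.8 2.9 0.2] [0.    0.    0.014]
[2.9 5.  0.2] [0.    0.    0.024]
[3.8 7.1 0.2] [0.    0.    0.035]
[4.8 9.3 0.2] [0.    0.    0.045]
[ 5.7 11.4  0.2] [0.    0.    0.056]
[ 6.7 13.6  0.2] [0.    0.    0.066]
[ 7.5 15.8  0.2] [0.    0.    0.076]
[ 8.4 18.   0.2] [0.    0.    0.087]
```

Call:
jog_arm --targets '[{"dx": 1,"dy": 2,"dz": 0,"rx": 0,"ry": 0,"rz": 0.01,"gripper": 1},{"dx": 2,"dy": 4,"dz": 0,"rx": 0,"ry": 0,"rz": 0.02,"gripper": 1},{"dx": 3,"dy": 5.5,"dz": 0,"rx": 0,"ry": 0,"rz": 0.027,"gripper": 1},{"dx": 4,"dy": 7,"dz": 0,"rx": 0,"ry": 0,"rz": 0.035,"gripper": 1},{"dx": 4.5,"dy": 8.5,"dz": 0,"rx": 0,"ry": 0,"rz": 0.042,"gripper": 1},{"dx": 5,"dy": 10,"dz": 0,"rx": 0,"ry": 0,"rz": 0.049,"gripper": 1},{"dx": 5.5,"dy": 11,"dz": 0,"rx": 0,"ry": 0,"rz": 0.054,"gripper": 1},{"dx": 5.5,"dy": 11,"dz": 0,"rx": 0,"ry": 0,"rz": 0.054,"gripper": 1}]'

```text
t: 9.12
eef_pos: [0.5067, 0.0663, 0.0706]
ee_rot: [3.142, -0.0, -2.637]
force: [0.2, -0.2, 0.5]
width: 0.0006
gripper_force: 0.0
```

```bash
python3 - <<'E'
from h import *
arc('R',37.4+.5*np.arange(1,9),33.5,33.5,-10,.0705)
f=grab('scene');im=f['frame'][130:270,260:420,::-1]; cv2.imwrite('pics/s6.png',cv2.resize(im,(640,560),interpolation=cv2.INTER_CUBIC))
E
```

```text
t 9.12 pos [0.5067 0.0663 0.0706] yaw -151.1 F [ 0.2 -0.2  0.5]
[1.1 2.4 0.1] [ 0.    -0.     0.011]
[2.  4.1 0.1] [ 0.    -0.     0.019]
[2.8 5.9 0.1] [ 0.    -0.     0.028]
[3.6 7.7 0.1] [ 0.    -0.     0.037]
[4.4 9.5 0.1] [ 0.    -0.     0.045]
[ 5.2 11.3  0.1] [ 0.    -0.     0.054]
[ 6.  13.1  0.1] [ 0.    -0.     0.063]
[ 6.7 14.9  0.1] [ 0.    -0.     0.072]
```

View pics/s6.png

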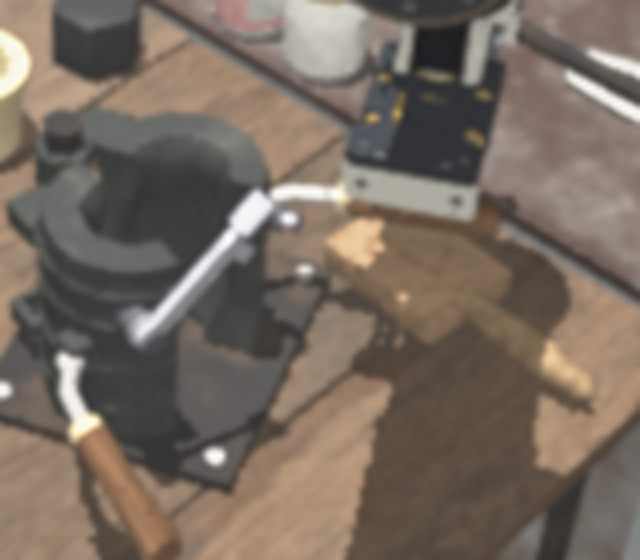

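The right half is close to shut and its handle follows the finger; the brass ferrule is at (348,195). I've used all my views, so I'll rely on force and depth numbers from here.

Call:
jog_arm --targets '[{"dx": 0.5,"dy": 1,"dz": 0,"rx": 0,"ry": 0,"rz": 0.005,"gripper": 1},{"dx": 1,"dy": 2,"dz": 0,"rx": 0,"ry": 0,"rz": 0.01,"gripper": 1},{"dx": 1.5,"dy": 3,"dz": 0,"rx": 0,"ry": 0,"rz": 0.015,"gripper": 1},{"dx": 2,"dy": 4,"dz": 0,"rx": 0,"ry": 0,"rz": 0.02,"gripper": 1},{"dx": 2.5,"dy": 5,"dz": 0,"rx": 0,"ry": 0,"rz": 0.024,"gripper": 1},{"dx": 3,"dy": 6,"dz": 0,"rx": 0,"ry": 0,"rz": 0.028,"gripper": 1},{"dx": 3,"dy": 6,"dz": 0,"rx": 0,"ry": 0,"rz": 0.028,"gripper": 1},{"dx": 3,"dy": 6,"dz": 0,"rx": 0,"ry": 0,"rz": 0.028,"gripper": 1}]'

```text
t: 9.83
eef_pos: [0.5027, 0.0693, 0.0708]
ee_rot: [-3.14, 0.001, -2.664]
force: [9.1, -8.0, -5.3]
width: 0.0006
gripper_force: 5.5
```

```bash
python3 - <<'E'
from h import *
arc('R',39+.4*np.arange(1,9),33.5,33.5,-10,.0705)
f=load('scene'); V=np.linalg.inv(f['view'])
# brass ferrules via colour, latest frame
f=grab('scene');v,u=np.mgrid[:420,:560]; z=f['z_map']
p=np.stack([(u-f['cx'])/f['fx']*z,(v-f['cy'])/f['fy']*z,z],-1)@V[:3,:3].T+V[:3,3]
c=f['frame'].astype(int);k=(abs(p[...,2]-.09)<.02)&(c[...,0]>150)&(c[...,0]-c[...,2]>50)&(p[...,0]>.4)&(p[...,0]<.66)&(p[...,1]<.4)
for s in (p[...,1]>.25),(p[...,1]<.2):
    q=p[k&s]; print(len(q),np.median(q,0) if len(q) else '')
E
```

```text
t 9.83 pos [0.5027 0.0693 0.0708] yaw -152.7 F [ 9.1 -8.  -5.3]
[1.7 3.1 0.3] [-0.002  0.001  0.009]
[2.4 4.5 0.3] [-0.002  0.001  0.016]
[3.  5.9 0.3] [-0.002  0.001  0.023]
[3.7 7.3 0.3] [-0.002  0.001  0.03 ]
[4.3 8.8 0.3] [-0.002  0.001  0.037]
[ 5.  10.2  0.3] [-0.002  0.001  0.044]
[ 5.6 11.6  0.3] [-0.002  0.001  0.051]
[ 6.2 13.1  0.3] [-0.002  0.001  0.058]
176 [0.46398748 0.3813911  0.0985402 ]
9 [0.51855659 0.12076942 0.08803784]
```

The force rose to 12 N against the hard stop, so the right half is shut. I'll back off and lift.

Call:
jog_arm --targets '[{"dx": 0,"dy": -8,"dz": 0,"rx": 0,"ry": 0,"rz": 0,"gripper": 1},{"dx": 0,"dy": -20,"dz": 0,"rx": 0,"ry": 0,"rz": 0,"gripper": 1},{"dx": 0,"dy": -32,"dz": 0,"rx": 0,"ry": 0,"rz": 0,"gripper": 1},{"dx": 0,"dy": -35,"dz": -20,"rx": 0,"ry": 0,"rz": 0,"gripper": 1},{"dx": 0,"dy": -35,"dz": -55,"rx": 0,"ry": 0,"rz": 0,"gripper": 1},{"dx": 0,"dy": -35,"dz": -95,"rx": 0,"ry": 0,"rz": 0,"gripper": 1},{"dx": 0,"dy": -35,"dz": -135,"rx": 0,"ry": 0,"rz": 0,"gripper": 1},{"dx": 0,"dy": -35,"dz": -175,"rx": 0,"ry": 0,"rz": 0,"gripper": 1}]'

```text
t: 10.55
eef_pos: [0.5168, 0.0384, 0.2475]
ee_rot: [3.141, -0.001, -2.665]
force: [1.2, 0.8, -0.8]
width: 0.0002
gripper_force: 0.0
```

```bash
python3 - <<'E'
from h import *
grab('scene');handle('scene',.43,.56,.03,.14)
arc('L',[0],50,50,0,.25)
rows((.40,.20,.25,-90))
E
```

```text
scene n 350 dir 207.8906291022188 hinge lateral mm -72.82774444166111 rms 0.0025873277935055234 TCP lateral mm 61.63531663937474
t 10.6 pos [0.5207 0.0389 0.2563] yaw -152.6 F [ 3.9  0.1 10.4]
[-140.9  365.4    6.6] [-1.400e-02  1.000e-03 -2.342e+00]
t 10.6 pos [0.5207 0.0389 0.2563] yaw -152.6 F [ 3.9  0.1 10.4]
[ 33.1 198.6   5.3] [-0.009  0.008 -1.093]
```

Call:
jog_arm --targets '[{"dx": 5,"dy": 20,"dz": 0,"rx": 0,"ry": 0,"rz": -0.117,"gripper": 1},{"dx": 10,"dy": 45,"dz": 0,"rx": 0,"ry": 0,"rz": -0.234,"gripper": 1},{"dx": 10,"dy": 70,"dz": 0,"rx": 0,"ry": 0,"rz": -0.35,"gripper": 1},{"dx": 10,"dy": 95,"dz": 0,"rx": 0,"ry": 0,"rz": -0.468,"gripper": 1},{"dx": 5,"dy": 120,"dz": 0,"rx": 0,"ry": 0,"rz": -0.585,"gripper": 1},{"dx": 0,"dy": 145,"dz": 0,"rx": 0,"ry": 0,"rz": -0.7,"gripper": 1},{"dx": -10,"dy": 170,"dz": 0,"rx": 0,"ry": 0,"rz": -0.82,"gripper": 1},{"dx": -20,"dy": 195,"dz": 0,"rx": 0,"ry": 0,"rz": -0.93,"gripper": 1}]'

```text
t: 11.27
eef_pos: [0.445, 0.2223, 0.2458]
ee_rot: [3.141, 0.001, -1.729]
force: [1.2, 0.1, 0.9]
width: 0.0003
gripper_force: 0.0
```

```bash
python3 - <<'E'
from h import *
arc('L',[0],50,50,0,.25)
f=load('scene'); handle('scene',.40,.52,.36,.41)
E
```

```text
t 11.27 pos [0.445  0.2223 0.2458] yaw -99.0 F [1.2 0.1 0.9]
[-208.5   -0.    -4.1] [-0.000e+00  1.000e-03 -1.407e+00]
scene n 391 dir 158.39239742537507 hinge lateral mm 53.46891910816143 rms 0.002827520171949431 TCP lateral mm 150.1215678360961
```

Call:
jog_arm --targets '[{"dx": -25,"dy": 0,"dz": 0,"rx": 0,"ry": 0,"rz": -0.12,"gripper": 1},{"dx": -50,"dy": 0,"dz": 0,"rx": 0,"ry": 0,"rz": -0.24,"gripper": 1},{"dx": -75,"dy": 0,"dz": 0,"rx": 0,"ry": 0,"rz": -0.36,"gripper": 1},{"dx": -105,"dy": 0,"dz": 0,"rx": 0,"ry": 0,"rz": -0.48,"gripper": 1},{"dx": -135,"dy": 0,"dz": 0,"rx": 0,"ry": 0,"rz": -0.6,"gripper": 1},{"dx": -165,"dy": 0,"dz": 0,"rx": 0,"ry": 0,"rz": -0.72,"gripper": 1},{"dx": -190,"dy": 0,"dz": 0,"rx": 0,"ry": 0,"rz": -0.84,"gripper": 1},{"dx": -210,"dy": 0,"dz": 0,"rx": 0,"ry": 0,"rz": -0.96,"gripper": 1}]'

```text
t: 11.93
eef_pos: [0.48, 0.4301, 0.2449]
ee_rot: [3.14, 0.0, -0.768]
force: [0.1, 0.5, -0.3]
width: 0.0006
gripper_force: 0.0
```

```bash
python3 - <<'E'
from h import *
arc('L',[0],52,52,5,.15)
E
```

```text
t 11.93 pos [0.48   0.4301 0.2449] yaw -44.0 F [ 0.1  0.5 -0.3]
[-5.5  3.2 94.9] [ 0.001  0.001 -0.447]
```

Call:
jog_arm --targets '[{"dx": -2,"dy": 1,"dz": 20,"rx": 0,"ry": 0,"rz": -0.11,"gripper": 1},{"dx": -4,"dy": 2,"dz": 45,"rx": 0,"ry": 0,"rz": -0.22,"gripper": 1},{"dx": -5,"dy": 3,"dz": 70,"rx": 0,"ry": 0,"rz": -0.33,"gripper": 1},{"dx": -5,"dy": 3,"dz": 95,"rx": 0,"ry": 0,"rz": -0.447,"gripper": 1},{"dx": -5,"dy": 3,"dz": 118,"rx": 0,"ry": 0,"rz": -0.447,"gripper": 1},{"dx": -5,"dy": 3,"dz": 140,"rx": 0,"ry": 0,"rz": -0.447,"gripper": 1},{"dx": -5,"dy": 3,"dz": 160,"rx": 0,"ry": 0,"rz": -0.447,"gripper": 1},{"dx": -5,"dy": 3,"dz": 174,"rx": 0,"ry": 0,"rz": -0.447,"gripper": 1}]'

```text
t: 12.6
eef_pos: [0.4736, 0.4287, 0.0692]
ee_rot: [3.139, 0.001, -0.328]
force: [0.0, 0.2, 0.1]
width: 0.0003
gripper_force: 0.0
```

```bash
python3 - <<'E'
from h import *
arc('L',[0,.5,1.5,2.5,3.5,5,6.5,8],46,33.5,5,.0705)
E
```

```text
t 12.6 pos [0.4736 0.4287 0.0692] yaw -18.8 F [0.  0.2 0.1]
[-0.9  3.2 -1.3] [ 0.003  0.001 -0.007]
[-1.8  6.9 -1.3] [ 0.003  0.001 -0.016]
[-3.6 12.4 -1.3] [ 0.003  0.001 -0.033]
[-5.3 17.9 -1.3] [ 0.003  0.001 -0.051]
[-6.9 23.4 -1.3] [ 0.003  0.001 -0.068]
[-9.1 30.9 -1.3] [ 0.003  0.001 -0.094]
[-11.   38.4  -1.2] [ 0.003  0.002 -0.121]
[-12.7  46.   -1.2] [ 0.003  0.002 -0.147]
```

Call:
jog_arm --targets '[{"dx": -1,"dy": 3,"dz": 0,"rx": 0,"ry": 0,"rz": -0.007,"gripper": 1},{"dx": -2,"dy": 7,"dz": 0,"rx": 0,"ry": 0,"rz": -0.016,"gripper": 1},{"dx": -3,"dy": 11,"dz": 0,"rx": 0,"ry": 0,"rz": -0.03,"gripper": 1},{"dx": -5,"dy": 16,"dz": 0,"rx": 0,"ry": 0,"rz": -0.045,"gripper": 1},{"dx": -6,"dy": 21,"dz": 0,"rx": 0,"ry": 0,"rz": -0.06,"gripper": 1},{"dx": -8,"dy": 27,"dz": 0,"rx": 0,"ry": 0,"rz": -0.08,"gripper": 1},{"dx": -9,"dy": 33,"dz": 0,"rx": 0,"ry": 0,"rz": -0.1,"gripper": 1},{"dx": -11,"dy": 39,"dz": 0,"rx": 0,"ry": 0,"rz": -0.121,"gripper": 1}]'

```text
t: 13.27
eef_pos: [0.4512, 0.3963, 0.0723]
ee_rot: [-3.14, -0.0, -0.205]
force: [0.6, 0.4, 0.6]
width: 0.0005
gripper_force: 0.4
```

```bash
python3 - <<'E'
from h import *
f=grab('scene'); handle('scene',.38,.52,.32,.41)
arc('L',6.5+1.6*np.arange(1,9),33.5,33.5,5,.0705)
E
```

```text
scene n 181 dir 172.33998596340274 hinge lateral mm 91.6596370016562 rms 0.0030723704731621367 TCP lateral mm -26.404730066019066
t 13.32 pos [0.4504 0.3951 0.0721] yaw -11.7 F [-1.7 -1.8 -0.1]
[-2.6  6.8  1.6] [-0.     0.    -0.024]
[-5.2 12.7  1.6] [-0.     0.    -0.052]
[-7.6 18.7  1.6] [-0.    0.   -0.08]
[-9.9 24.8  1.6] [-0.     0.    -0.108]
[-12.   31.    1.6] [-0.     0.    -0.136]
[-14.   37.2   1.6] [-0.     0.    -0.163]
[-15.8  43.4   1.6] [-0.     0.    -0.191]
[-17.4  49.8   1.6] [-0.     0.    -0.219]
```

Call:
jog_arm --targets '[{"dx": -3,"dy": 7,"dz": 1,"rx": 0,"ry": 0,"rz": -0.024,"gripper": 1},{"dx": -5,"dy": 13,"dz": 1,"rx": 0,"ry": 0,"rz": -0.052,"gripper": 1},{"dx": -8,"dy": 19,"dz": 1,"rx": 0,"ry": 0,"rz": -0.08,"gripper": 1},{"dx": -10,"dy": 25,"dz": 1,"rx": 0,"ry": 0,"rz": -0.108,"gripper": 1},{"dx": -12,"dy": 31,"dz": 1,"rx": 0,"ry": 0,"rz": -0.136,"gripper": 1},{"dx": -14,"dy": 37,"dz": 1,"rx": 0,"ry": 0,"rz": -0.163,"gripper": 1},{"dx": -16,"dy": 43,"dz": 1,"rx": 0,"ry": 0,"rz": -0.191,"gripper": 1},{"dx": -17,"dy": 50,"dz": 1,"rx": 0,"ry": 0,"rz": -0.219,"gripper": 1}]'

```text
t: 13.98
eef_pos: [0.4241, 0.3507, 0.0706]
ee_rot: [-3.141, 0.0, 0.015]
force: [-1.0, 0.9, 0.0]
width: 0.0004
gripper_force: 0.5
```

```bash
python3 - <<'E'
from h import *
arc('L',19.3+1.5*np.arange(1,9),33.5,33.5,5,.0705)
E
```

```text
t 13.98 pos [0.4241 0.3507 0.0706] yaw 0.8 F [-1.   0.9  0. ]
[-3.3  6.3  0.1] [-0.     0.    -0.027]
[-5.8 11.9  0.1] [-0.     0.    -0.053]
[-8.1 17.6  0. ] [-0.     0.    -0.079]
[-10.2  23.3   0. ] [-0.     0.    -0.106]
[-12.2  29.    0. ] [-0.     0.    -0.132]
[-14.1  34.8   0. ] [-0.     0.    -0.158]
[-15.8  40.7   0. ] [-0.     0.    -0.184]
[-17.3  46.6   0. ] [-0.    0.   -0.21]
```

Call:
jog_arm --targets '[{"dx": -3,"dy": 6,"dz": 0,"rx": 0,"ry": 0,"rz": -0.027,"gripper": 1},{"dx": -6,"dy": 12,"dz": 0,"rx": 0,"ry": 0,"rz": -0.053,"gripper": 1},{"dx": -8,"dy": 17.5,"dz": 0,"rx": 0,"ry": 0,"rz": -0.079,"gripper": 1},{"dx": -10,"dy": 23,"dz": 0,"rx": 0,"ry": 0,"rz": -0.106,"gripper": 1},{"dx": -12,"dy": 29,"dz": 0,"rx": 0,"ry": 0,"rz": -0.132,"gripper": 1},{"dx": -14,"dy": 34,"dz": 0,"rx": 0,"ry": 0,"rz": -0.155,"gripper": 1},{"dx": -15,"dy": 38,"dz": 0,"rx": 0,"ry": 0,"rz": -0.175,"gripper": 1},{"dx": -16,"dy": 42,"dz": 0,"rx": 0,"ry": 0,"rz": -0.19,"gripper": 1}]'

```text
t: 14.65
eef_pos: [0.4087, 0.3084, 0.0706]
ee_rot: [3.142, 0.0, 0.204]
force: [-1.9, 2.0, 0.1]
width: 0.0007
gripper_force: 0.5
```

```bash
python3 - <<'E'
from h import *
arc('L',30+.6*np.arange(1,9),33.5,33.5,5,.0705)
E
```

```text
t 14.65 pos [0.4087 0.3084 0.0706] yaw 11.7 F [-1.9  2.   0.1]
[-1.   1.6  0.1] [ 0.     0.    -0.009]
[-2.   3.8  0.1] [ 0.     0.    -0.019]
[-3.   6.1  0.1] [ 0.    0.   -0.03]
[-4.   8.3  0.1] [ 0.    0.   -0.04]
[-5.  10.5  0.1] [ 0.     0.    -0.051]
[-5.9 12.8  0.1] [ 0.     0.    -0.061]
[-6.8 15.   0.1] [ 0.     0.    -0.072]
[-7.7 17.3  0.1] [ 0.     0.    -0.082]
```

Call:
jog_arm --targets '[{"dx": -1,"dy": 2,"dz": 0,"rx": 0,"ry": 0,"rz": -0.01,"gripper": 1},{"dx": -2,"dy": 4,"dz": 0,"rx": 0,"ry": 0,"rz": -0.02,"gripper": 1},{"dx": -3,"dy": 6,"dz": 0,"rx": 0,"ry": 0,"rz": -0.03,"gripper": 1},{"dx": -3.5,"dy": 7.5,"dz": 0,"rx": 0,"ry": 0,"rz": -0.037,"gripper": 1},{"dx": -4,"dy": 9,"dz": 0,"rx": 0,"ry": 0,"rz": -0.044,"gripper": 1},{"dx": -5,"dy": 10.5,"dz": 0,"rx": 0,"ry": 0,"rz": -0.051,"gripper": 1},{"dx": -5.5,"dy": 11.5,"dz": 0,"rx": 0,"ry": 0,"rz": -0.056,"gripper": 1},{"dx": -5.5,"dy": 11.5,"dz": 0,"rx": 0,"ry": 0,"rz": -0.056,"gripper": 1}]'

```text
t: 15.32
eef_pos: [0.406, 0.2963, 0.0707]
ee_rot: [3.141, -0.0, 0.259]
force: [-0.1, 0.4, 0.1]
width: 0.0003
gripper_force: 0.0
```

```bash
python3 - <<'E'
from h import *
arc('L',33.5+.4*np.arange(1,9),33.5,33.5,5,.0705)
E
```

```text
t 15.32 pos [0.406  0.2963 0.0707] yaw 14.8 F [-0.1  0.4  0.1]
[-1.4  2.5  0.2] [ 0.    -0.    -0.012]
[-2.   4.   0.2] [ 0.    -0.    -0.019]
[-2.7  5.5  0.2] [ 0.    -0.    -0.026]
[-3.4  7.   0.2] [ 0.    -0.    -0.033]
[-4.1  8.5  0.2] [ 0.   -0.   -0.04]
[-4.7 10.   0.2] [ 0.    -0.    -0.047]
[-5.3 11.5  0.2] [ 0.    -0.    -0.054]
[-6.  13.   0.2] [ 0.    -0.    -0.061]
```

Call:
jog_arm --targets '[{"dx": -0.5,"dy": 1,"dz": 0,"rx": 0,"ry": 0,"rz": -0.005,"gripper": 1},{"dx": -1,"dy": 2,"dz": 0,"rx": 0,"ry": 0,"rz": -0.01,"gripper": 1},{"dx": -1.5,"dy": 3,"dz": 0,"rx": 0,"ry": 0,"rz": -0.015,"gripper": 1},{"dx": -2,"dy": 4,"dz": 0,"rx": 0,"ry": 0,"rz": -0.02,"gripper": 1},{"dx": -2.5,"dy": 5,"dz": 0,"rx": 0,"ry": 0,"rz": -0.025,"gripper": 1},{"dx": -3,"dy": 6,"dz": 0,"rx": 0,"ry": 0,"rz": -0.03,"gripper": 1},{"dx": -3.5,"dy": 7,"dz": 0,"rx": 0,"ry": 0,"rz": -0.034,"gripper": 1},{"dx": -3.5,"dy": 7,"dz": 0,"rx": 0,"ry": 0,"rz": -0.034,"gripper": 1}]'

```text
t: 15.98
eef_pos: [0.4042, 0.2885, 0.0706]
ee_rot: [3.141, 0.0, 0.292]
force: [0.2, -0.9, 0.3]
width: 0.0005
gripper_force: 0.1
```

```bash
python3 - <<'E'
from h import *
arc('L',35.5+.4*np.arange(1,9),33.5,33.5,5,.0705)
E
```

```text
t 15.98 pos [0.4042 0.2885 0.0706] yaw 16.8 F [ 0.2 -0.9  0.3]
[-1.1  2.9  0.1] [ 0.     0.    -0.013]
[-1.8  4.4  0.1] [ 0.    0.   -0.02]
[-2.5  5.8  0.1] [ 0.     0.    -0.027]
[-3.1  7.3  0.1] [ 0.     0.    -0.034]
[-3.8  8.8  0.1] [ 0.     0.    -0.041]
[-4.4 10.3  0.1] [ 0.     0.    -0.048]
[-5.1 11.8  0.1] [ 0.     0.    -0.055]
[-5.7 13.3  0.1] [ 0.     0.    -0.062]
```

Call:
jog_arm --targets '[{"dx": -0.5,"dy": 1,"dz": 0,"rx": 0,"ry": 0,"rz": -0.005,"gripper": 1},{"dx": -1,"dy": 2,"dz": 0,"rx": 0,"ry": 0,"rz": -0.01,"gripper": 1},{"dx": -1.5,"dy": 3,"dz": 0,"rx": 0,"ry": 0,"rz": -0.015,"gripper": 1},{"dx": -2,"dy": 4,"dz": 0,"rx": 0,"ry": 0,"rz": -0.02,"gripper": 1},{"dx": -2.2,"dy": 5,"dz": 0,"rx": 0,"ry": 0,"rz": -0.024,"gripper": 1},{"dx": -2.5,"dy": 6,"dz": 0,"rx": 0,"ry": 0,"rz": -0.028,"gripper": 1},{"dx": -2.5,"dy": 6,"dz": 0,"rx": 0,"ry": 0,"rz": -0.028,"gripper": 1},{"dx": -2.5,"dy": 6,"dz": 0,"rx": 0,"ry": 0,"rz": -0.028,"gripper": 1}]'

```text
t: 16.65
eef_pos: [0.4037, 0.2822, 0.0707]
ee_rot: [3.141, 0.0, 0.32]
force: [-0.2, 0.3, -1.0]
width: 0.0003
gripper_force: 0.0
```

```bash
python3 - <<'E'
from h import *
arc('L',37+.4*np.arange(1,9),33.5,33.5,5,.0705)
E
```

```text
t 16.65 pos [0.4037 0.2822 0.0707] yaw 18.3 F [-0.2  0.3 -1. ]
[-1.4  2.5  0.2] [ 0.     0.    -0.011]
[-2.1  4.   0.2] [ 0.     0.    -0.018]
[-2.7  5.4  0.2] [ 0.     0.    -0.025]
[-3.4  6.9  0.2] [ 0.     0.    -0.032]
[-4.1  8.4  0.2] [ 0.     0.    -0.039]
[-4.7  9.9  0.2] [ 0.     0.    -0.046]
[-5.4 11.4  0.2] [ 0.     0.    -0.053]
[-6.  12.9  0.2] [ 0.    0.   -0.06]
```

Call:
jog_arm --targets '[{"dx": -0.5,"dy": 1,"dz": 0,"rx": 0,"ry": 0,"rz": -0.005,"gripper": 1},{"dx": -1,"dy": 2,"dz": 0,"rx": 0,"ry": 0,"rz": -0.01,"gripper": 1},{"dx": -1.5,"dy": 3,"dz": 0,"rx": 0,"ry": 0,"rz": -0.015,"gripper": 1},{"dx": -2,"dy": 4,"dz": 0,"rx": 0,"ry": 0,"rz": -0.02,"gripper": 1},{"dx": -2.2,"dy": 5,"dz": 0,"rx": 0,"ry": 0,"rz": -0.024,"gripper": 1},{"dx": -2.2,"dy": 5,"dz": 0,"rx": 0,"ry": 0,"rz": -0.024,"gripper": 1},{"dx": -2.2,"dy": 5,"dz": 0,"rx": 0,"ry": 0,"rz": -0.024,"gripper": 1},{"dx": -2.2,"dy": 5,"dz": 0,"rx": 0,"ry": 0,"rz": -0.024,"gripper": 1}]'

```text
t: 17.32
eef_pos: [0.4035, 0.2804, 0.0709]
ee_rot: [-3.137, -0.003, 0.344]
force: [-5.7, 13.2, -5.7]
width: 0.0008
gripper_force: 7.0
```

```bash
python3 - <<'E'
from h import *
arc('L',38.5+.4*np.arange(1,6),33.5,33.5,5,.0705)
grab('scene'); handle('scene',.38,.50,.20,.32)
handle('scene',.43,.56,.03,.14)
E
```

```text
t 17.32 pos [0.4035 0.2804 0.0709] yaw 19.7 F [-5.7 13.2 -5.7]
[-3.3  6.4  0.4] [-0.005 -0.004 -0.013]
[-4.   7.8  0.4] [-0.005 -0.004 -0.02 ]
[-4.7  9.3  0.4] [-0.005 -0.004 -0.027]
[-5.4 10.8  0.3] [-0.005 -0.004 -0.034]
[-6.  12.3  0.3] [-0.005 -0.004 -0.041]
scene n 15 dir 115.1060897756772 hinge lateral mm -238.92627552138336 rms 0.0011914212771676218 TCP lateral mm -42.241090656306824h.py:44: RuntimeWarning: Mean of empty slice.
  best=min((least_squares(res,[a,b],loss='soft_l1',f_scale=.003) for a in np.radians([150,180,210,240]) for b in [q[:,:2].mean(0)@np.array([-np.sin(a),np.cos(a)])]),key=lambda r:r.cost)
  ret = um.true_divide(
Traceback (most recent call last):
  File "h.py", line 44, in handle
    best=min((least_squares(res,[a,b],loss='soft_l1',f_scale=.003) for a in np.radians([150,180,210,240]) for b in [q[:,:2].mean(0)@np.array([-np.sin(a),np.cos(a)])]),key=lambda r:r.cost)
  File "h.py", line 44, in <genexpr>
    best=min((least_squares(res,[a,b],loss='soft_l1',f_scale=.003) for a in np.radians([150,180,210,240]) for b in [q[:,:2].mean(0)@np.array([-np.sin(a),np.cos(a)])]),key=lambda r:r.cost)
              ~~~~~~~~~~~~~^^^^^^^^^^^^^^^^^^^^^^^^^^^^^^^^^^^^^^^
ValueError: Initial guess is outside of provided bounds
```

The left half hit its stop at about 14 N. I'll retreat, lift and measure.

Call:
jog_arm --targets '[{"dx": 0,"dy": -8,"dz": 0,"rx": 0,"ry": 0,"rz": 0,"gripper": 1},{"dx": 0,"dy": -20,"dz": 0,"rx": 0,"ry": 0,"rz": 0,"gripper": 1},{"dx": 0,"dy": -32,"dz": 0,"rx": 0,"ry": 0,"rz": 0,"gripper": 1},{"dx": 0,"dy": -40,"dz": -20,"rx": 0,"ry": 0,"rz": 0,"gripper": 1},{"dx": 0,"dy": -45,"dz": -55,"rx": 0,"ry": 0,"rz": 0,"gripper": 1},{"dx": 0,"dy": -50,"dz": -95,"rx": 0,"ry": 0,"rz": 0,"gripper": 1},{"dx": 0,"dy": -50,"dz": -135,"rx": 0,"ry": 0,"rz": 0,"gripper": 1},{"dx": 0,"dy": -50,"dz": -160,"rx": 0,"ry": 0,"rz": 0,"gripper": 1}]'

```text
t: 18.03
eef_pos: [0.3867, 0.3255, 0.235]
ee_rot: [-3.14, -0.004, 0.346]
force: [0.6, 1.3, -0.0]
width: 0.0002
gripper_force: 0.0
```

```bash
python3 - <<'E'
from h import *
f=grab('scene')
for b in [(.43,.56,.03,.14),(.36,.50,.18,.32)]:
    try: handle('scene',*b)
    except Exception as e: print(b,'none')
for n in('scene','top'):
    f=grab(n);V=np.linalg.inv(f['view']); v,u=np.mgrid[:420,:560]; z=f['z_map']
    p=np.stack([(u-f['cx'])/f['fx']*z,(v-f['cy'])/f['fy']*z,z],-1)@V[:3,:3].T+V[:3,3]
    c=f['frame'].astype(int)
    k=(z>0)&(p[...,2]>.11)&(p[...,2]<.22)&(abs(p[...,0]-.51)<.05)&(p[...,1]>.10)&(p[...,1]<.27)&(c.min(-1)>110)
    q=p[k]; print(n,len(q))
    if len(q):
        o=np.argsort(q[:,1]); print(q[o][::max(1,len(q)//12)].round(3))
E
```

```text
scene n 194 dir 208.67876169199877 hinge lateral mm -69.77370405877986 rms 0.002325206184274104 TCP lateral mm -254.3070333009889
scene n 426 dir 194.6402214581521 hinge lateral mm 55.873499021666035 rms 0.0024468038269051815 TCP lateral mm -79.56631739834476
scene 24
[[0.559 0.178 0.153]
 [0.557 0.179 0.152]
 [0.553 0.181 0.153]
 [0.559 0.184 0.154]
 [0.554 0.187 0.155]
 [0.551 0.187 0.155]
 [0.56  0.187 0.152]
 [0.555 0.19  0.154]
 [0.555 0.193 0.156]
 [0.54  0.262 0.121]
 [0.536 0.263 0.112]
 [0.537 0.265 0.119]]
top 226
[[0.526 0.153 0.188]
 [0.532 0.159 0.19 ]
 [0.533 0.162 0.185]
 [0.52  0.167 0.174]
 [0.525 0.17  0.11 ]
 [0.522 0.175 0.172]
 [0.531 0.182 0.113]
 [0.516 0.193 0.156]
 [0.514 0.203 0.146]
 [0.511 0.213 0.139]
 [0.51  0.223 0.131]
 [0.515 0.229 0.124]
 [0.5   0.234 0.123]]
```

```bash
python3 - <<'E'
from h import *
e=arm.get_state()['eef_pos'];print(e)
f=load('scene');V=np.linalg.inv(f['view']); v,u=np.mgrid[:420,:560]; z=f['z_map']
p=np.stack([(u-f['cx'])/f['fx']*z,(v-f['cy'])/f['fy']*z,z],-1)@V[:3,:3].T+V[:3,3]
for r in (.03,.05,.1):
    k=(z>0)&(np.hypot(p[...,0]-e[0],p[...,1]-e[1])<r)&(p[...,2]>.12)
    q=p[k]; q=q[np.argsort(q[:,2])]; print(r,len(q),q[:200:20].round(3).tolist())
rows((.5046+.381*.066-.925*.003,.228-.925*.066-.381*.003,.235,22.4+90-180))
E
```

```text
[0.38664512 0.32552845 0.23311826]
0.03 117 [[0.366, 0.313, 0.325], [0.357, 0.331, 0.333], [0.367, 0.304, 0.347], [0.359, 0.327, 0.359], [0.396, 0.345, 0.391], [0.386, 0.349, 0.398]]
0.05 6472 [[0.341, 0.345, 0.313], [0.354, 0.306, 0.319], [0.354, 0.307, 0.322], [0.346, 0.349, 0.326], [0.35, 0.35, 0.328], [0.348, 0.35, 0.329], [0.353, 0.341, 0.33], [0.366, 0.314, 0.331], [0.345, 0.328, 0.332], [0.374, 0.284, 0.332]]
0.1 10642 [[0.386, 0.237, 0.308], [0.348, 0.405, 0.311], [0.334, 0.4, 0.312], [0.342, 0.343, 0.314], [0.321, 0.391, 0.315], [0.327, 0.397, 0.315], [0.353, 0.304, 0.316], [0.348, 0.32, 0.317], [0.345, 0.348, 0.318], [0.324, 0.395, 0.318]]
t 18.18 pos [0.3866 0.3255 0.2331] yaw 19.8 F [ 0.2 -0.  -1.3]
[ 78.1 197.7  -2.1] [-5.000e-03 -1.000e-03  1.525e+00]
```

```bash
cat >> h.py <<'E'
def lat(L):
    rows(*[(.5046+.381*t-.925*a,.228-.925*t-.381*a,z,22.4) for t,a,z in L])
E
python3 - <<'E'
from h import *
lat([(.072,.005,.25),(.074,.005,.20),(.078,.005,.18),(.084,.005,.16),(.089,.005,.13)])
E
```

```text
t 18.18 pos [0.3866 0.3255 0.2331] yaw 19.8 F [ 0.2 -0.  -1.3]
[ 76.4 203.8 -17.1] [-0.003 -0.004 -0.046]
[ 76.3 205.9  32.8] [-0.003 -0.004 -0.046]
[ 76.4 210.   52.8] [-0.003 -0.004 -0.046]
[ 76.6 216.   72.8] [-0.003 -0.004 -0.046]
[ 76.8 221.1 102.8] [-0.003 -0.004 -0.046]
```

Call:
jog_arm --targets '[{"dx": 8,"dy": 25,"dz": -17,"rx": 0,"ry": 0,"rz": -0.01,"gripper": 1},{"dx": 20,"dy": 55,"dz": -19,"rx": 0,"ry": 0,"rz": -0.02,"gripper": 1},{"dx": 32,"dy": 87,"dz": -19,"rx": 0,"ry": 0,"rz": -0.03,"gripper": 1},{"dx": 44,"dy": 119,"dz": -19,"rx": 0,"ry": 0,"rz": -0.04,"gripper": 1},{"dx": 56,"dy": 151,"dz": -19,"rx": 0,"ry": 0,"rz": -0.046,"gripper": 1},{"dx": 68,"dy": 180,"dz": -17,"rx": 0,"ry": 0,"rz": -0.046,"gripper": 1},{"dx": 76,"dy": 204,"dz": -17,"rx": 0,"ry": 0,"rz": -0.046,"gripper": 1},{"dx": 76,"dy": 204,"dz": -10,"rx": 0,"ry": 0,"rz": -0.046,"gripper": 1}]'

```text
t: 18.85
eef_pos: [0.5286, 0.155, 0.2398]
ee_rot: [3.14, 0.001, 0.387]
force: [-0.2, 0.4, 0.0]
width: 0.0006
gripper_force: 0.0
```

```bash
python3 - <<'E'
from h import *
lat([(.074,.005,z) for z in (.23,.21,.19)])
E
```

```text
t 18.85 pos [0.5286 0.155  0.2398] yaw 22.2 F [-0.2  0.4  0. ]
[ 0.6 -2.7  9.8] [ 0.001  0.001 -0.004]
[ 0.7 -2.7 29.8] [ 0.001  0.001 -0.004]
[ 0.7 -2.7 49.8] [ 0.001  0.001 -0.004]
```

Call:
jog_arm --targets '[{"dx": 0,"dy": -1,"dz": 4,"rx": 0,"ry": 0,"rz": 0,"gripper": 1},{"dx": 0,"dy": -1,"dz": 9,"rx": 0,"ry": 0,"rz": 0,"gripper": 1},{"dx": 0,"dy": -1,"dz": 14,"rx": 0,"ry": 0,"rz": 0,"gripper": 1},{"dx": 0,"dy": -1,"dz": 19,"rx": 0,"ry": 0,"rz": 0,"gripper": 1},{"dx": 0,"dy": -1,"dz": 24,"rx": 0,"ry": 0,"rz": 0,"gripper": 1},{"dx": 0,"dy": -1,"dz": 29,"rx": 0,"ry": 0,"rz": 0,"gripper": 1},{"dx": 0,"dy": -1,"dz": 34,"rx": 0,"ry": 0,"rz": 0,"gripper": 1},{"dx": 0,"dy": 0,"dz": 39,"rx": 0,"ry": 0,"rz": 0,"gripper": 1}]'

```text
t: 19.52
eef_pos: [0.5265, 0.158, 0.2013]
ee_rot: [-3.142, -0.0, 0.391]
force: [0.5, 0.3, 0.4]
width: 0.0005
gripper_force: 0.0
```

Call:
jog_arm --targets '[{"dx": 0,"dy": 1,"dz": 4,"rx": 0,"ry": 0,"rz": 0,"gripper": 1},{"dx": 0,"dy": 2,"dz": 8,"rx": 0,"ry": 0,"rz": 0,"gripper": 1},{"dx": 0,"dy": 3,"dz": 12,"rx": 0,"ry": 0,"rz": 0,"gripper": 1},{"dx": 0,"dy": 4,"dz": 16,"rx": 0,"ry": 0,"rz": 0,"gripper": 1},{"dx": 0,"dy": 4,"dz": 20,"rx": 0,"ry": 0,"rz": 0,"gripper": 1},{"dx": 0,"dy": 5,"dz": 24,"rx": 0,"ry": 0,"rz": 0,"gripper": 1},{"dx": 0,"dy": 5,"dz": 28,"rx": 0,"ry": 0,"rz": 0,"gripper": 1},{"dx": 0,"dy": 6,"dz": 32,"rx": 0,"ry": 0,"rz": 0,"gripper": 1}]'

```text
t: 20.18
eef_pos: [0.5291, 0.1521, 0.1694]
ee_rot: [-3.141, -0.001, 0.39]
force: [-0.1, -0.9, 1.0]
width: 0.0007
gripper_force: 0.4
```

```bash
python3 - <<'E'
from h import *
lat([(.082,.005,z) for z in (.16,.14)])
f=grab('scene');V=np.linalg.inv(f['view']); v,u=np.mgrid[:420,:560]; z=f['z_map']
p=np.stack([(u-f['cx'])/f['fx']*z,(v-f['cy'])/f['fy']*z,z],-1)@V[:3,:3].T+V[:3,3]
c=f['frame'].astype(int)
d=p[...,:2]-[.5046,.228]; t=d@[.381,-.925]; a=d@[-.925,-.381]
k=(z>0)&(abs(a)<.014)&(t>-.01)&(t<.12)&(p[...,2]>.09)&(p[...,2]<.22)
o=np.argsort(t[k]); print(np.c_[t[k],a[k],p[k][:,2],c[k].mean(1)/1000][o][::max(1,k.sum()//20)].round(3))
E
```

```text
t 20.18 pos [0.5291 0.1521 0.1694] yaw 22.4 F [-0.1 -0.9  1. ]
[1.2 2.5 9.4] [-0.    -0.001 -0.001]
[ 1.2  2.5 29.4] [-0.    -0.001 -0.001]
[[-0.01   0.008  0.118  0.066]
 [-0.007 -0.011  0.128  0.082]
 [-0.003  0.008  0.129  0.083]
 [ 0.    -0.012  0.147  0.058]
 [ 0.003  0.009  0.119  0.086]
 [ 0.007  0.004  0.137  0.149]
 [ 0.01   0.     0.136  0.134]
 [ 0.014 -0.011  0.145  0.055]
 [ 0.018  0.005  0.138  0.135]
 [ 0.022 -0.01   0.154  0.058]
 [ 0.026  0.005  0.127  0.121]
 [ 0.032 -0.008  0.15   0.055]
 [ 0.034  0.007  0.137  0.129]
 [ 0.04  -0.009  0.155  0.069]
 [ 0.045  0.006  0.156  0.141]
 [ 0.052  0.004  0.155  0.145]
 [ 0.057  0.001  0.111  0.141]
 [ 0.062  0.005  0.163  0.15 ]
 [ 0.066  0.001  0.165  0.152]
 [ 0.075  0.001  0.164  0.154]
 [ 0.11   0.005  0.091  0.144]]
```

Contact is made: about 1 N, with the tab at z ≈ 0.167. I'll continue down the arc.

Call:
jog_arm --targets '[{"dx": 0,"dy": 1,"dz": 3,"rx": 0,"ry": 0,"rz": 0,"gripper": 1},{"dx": 0,"dy": 2,"dz": 6,"rx": 0,"ry": 0,"rz": 0,"gripper": 1},{"dx": 0,"dy": 3,"dz": 9,"rx": 0,"ry": 0,"rz": 0,"gripper": 1},{"dx": 1,"dy": 4,"dz": 12,"rx": 0,"ry": 0,"rz": 0,"gripper": 1},{"dx": 1,"dy": 5,"dz": 15,"rx": 0,"ry": 0,"rz": 0,"gripper": 1},{"dx": 1,"dy": 6,"dz": 18,"rx": 0,"ry": 0,"rz": 0,"gripper": 1},{"dx": 1,"dy": 6,"dz": 21,"rx": 0,"ry": 0,"rz": 0,"gripper": 1},{"dx": 1,"dy": 7,"dz": 24,"rx": 0,"ry": 0,"rz": 0,"gripper": 1}]'

```text
t: 20.9
eef_pos: [0.5326, 0.1459, 0.1454]
ee_rot: [3.142, 0.0, 0.39]
force: [0.0, 0.6, -0.0]
width: 0.0003
gripper_force: 0.3
```

Call:
jog_arm --targets '[{"dx": 0,"dy": 0,"dz": 1.5,"rx": 0,"ry": 0,"rz": 0,"gripper": 1},{"dx": 0,"dy": 0,"dz": 3,"rx": 0,"ry": 0,"rz": 0,"gripper": 1},{"dx": 0,"dy": 0,"dz": 4.5,"rx": 0,"ry": 0,"rz": 0,"gripper": 1},{"dx": 0,"dy": 0,"dz": 6,"rx": 0,"ry": 0,"rz": 0,"gripper": 1},{"dx": 0,"dy": 0,"dz": 7,"rx": 0,"ry": 0,"rz": 0,"gripper": 1},{"dx": 0,"dy": 0,"dz": 8,"rx": 0,"ry": 0,"rz": 0,"gripper": 1},{"dx": 0,"dy": 0,"dz": 8,"rx": 0,"ry": 0,"rz": 0,"gripper": 1},{"dx": 0,"dy": 0,"dz": 8,"rx": 0,"ry": 0,"rz": 0,"gripper": 1}]'

```text
t: 21.57
eef_pos: [0.5325, 0.1461, 0.1376]
ee_rot: [-3.141, 0.0, 0.39]
force: [-0.6, 0.1, 1.0]
width: 0.0008
gripper_force: 0.0
```

Call:
jog_arm --targets '[{"dx": 0,"dy": 0,"dz": 1,"rx": 0,"ry": 0,"rz": 0,"gripper": 1},{"dx": 0,"dy": 0,"dz": 2,"rx": 0,"ry": 0,"rz": 0,"gripper": 1},{"dx": 0,"dy": 0,"dz": 3,"rx": 0,"ry": 0,"rz": 0,"gripper": 1},{"dx": 0,"dy": 0,"dz": 4,"rx": 0,"ry": 0,"rz": 0,"gripper": 1},{"dx": 0,"dy": 0,"dz": 5,"rx": 0,"ry": 0,"rz": 0,"gripper": 1},{"dx": 0,"dy": 0,"dz": 6,"rx": 0,"ry": 0,"rz": 0,"gripper": 1},{"dx": 0,"dy": 0,"dz": 6,"rx": 0,"ry": 0,"rz": 0,"gripper": 1},{"dx": 0,"dy": 0,"dz": 6,"rx": 0,"ry": 0,"rz": 0,"gripper": 1}]'

```text
t: 22.23
eef_pos: [0.5326, 0.146, 0.1316]
ee_rot: [-3.142, -0.0, 0.39]
force: [2.0, -1.1, 0.5]
width: 0.0005
gripper_force: 0.4
```

```bash
cat >> h.py <<'E'
def bar():
    f=grab('scene');V=np.linalg.inv(f['view']); v,u=np.mgrid[:420,:560]; z=f['z_map']
    p=np.stack([(u-f['cx'])/f['fx']*z,(v-f['cy'])/f['fy']*z,z],-1)@V[:3,:3].T+V[:3,3]
    c=f['frame'].astype(int).mean(-1)
    d=p[...,:2]-[.5046,.228]; t=d@[.381,-.925]; a=d@[-.925,-.381]
    k=(z>0)&(a<.014)&(a>-.006)&(t>.01)&(t<.12)&(p[...,2]>.09)&(p[...,2]<.22)&(c>100)
    for b in np.arange(.01,.12,.01):
        m=k&(t>=b)&(t<b+.01)
        if m.sum(): print(round(b,2),m.sum(),'z 20/50/90%',np.percentile(p[m][:,2],[20,50,90]).round(3))
E
python3 -c "
from h import *
bar(); lat([(.088,.005,.12)])"
```

```text
0.01 18 z 20/50/90% [0.118 0.127 0.13 ]
0.02 13 z 20/50/90% [0.125 0.128 0.131]
0.03 15 z 20/50/90% [0.122 0.129 0.133]
0.04 10 z 20/50/90% [0.128 0.131 0.134]
0.05 20 z 20/50/90% [0.114 0.125 0.134]
0.06 19 z 20/50/90% [0.116 0.129 0.135]
0.07 3 z 20/50/90% [0.13  0.132 0.134]
0.1 11 z 20/50/90% [0.09  0.092 0.093]
0.11 2 z 20/50/90% [0.091 0.091 0.092]
t 22.28 pos [0.5326 0.1461 0.1317] yaw 22.4 F [ 0.7 -0.9  0.1]
[ 0.3  1.6 11.7] [-0.    -0.    -0.001]
```

Call:
jog_arm --targets '[{"dx": 0,"dy": 0,"dz": 1,"rx": 0,"ry": 0,"rz": 0,"gripper": 1},{"dx": 0,"dy": 0,"dz": 2,"rx": 0,"ry": 0,"rz": 0,"gripper": 1},{"dx": 0,"dy": 0,"dz": 3,"rx": 0,"ry": 0,"rz": 0,"gripper": 1},{"dx": 0,"dy": 0,"dz": 4,"rx": 0,"ry": 0,"rz": 0,"gripper": 1},{"dx": 0,"dy": 0,"dz": 4,"rx": 0,"ry": 0,"rz": 0,"gripper": 1},{"dx": 0,"dy": 0,"dz": 4,"rx": 0,"ry": 0,"rz": 0,"gripper": 1},{"dx": 0,"dy": 0,"dz": 4,"rx": 0,"ry": 0,"rz": 0,"gripper": 1},{"dx": 0,"dy": 0,"dz": 4,"rx": 0,"ry": 0,"rz": 0,"gripper": 1}]'

```text
t: 22.95
eef_pos: [0.5324, 0.1461, 0.1275]
ee_rot: [-3.141, 0.0, 0.39]
force: [0.9, 0.1, -0.2]
width: 0.0005
gripper_force: 0.3
```

Call:
jog_arm --targets '[{"dx": 0,"dy": 0,"dz": 1,"rx": 0,"ry": 0,"rz": 0,"gripper": 1},{"dx": 0,"dy": 0,"dz": 2,"rx": 0,"ry": 0,"rz": 0,"gripper": 1},{"dx": 0,"dy": 0,"dz": 2,"rx": 0,"ry": 0,"rz": 0,"gripper": 1},{"dx": 0,"dy": 0,"dz": 2,"rx": 0,"ry": 0,"rz": 0,"gripper": 1},{"dx": 0,"dy": 0,"dz": 2,"rx": 0,"ry": 0,"rz": 0,"gripper": 1},{"dx": 0,"dy": 0,"dz": 2,"rx": 0,"ry": 0,"rz": 0,"gripper": 1},{"dx": 0,"dy": 0,"dz": 2,"rx": 0,"ry": 0,"rz": 0,"gripper": 1},{"dx": 0,"dy": 0,"dz": 2,"rx": 0,"ry": 0,"rz": 0,"gripper": 1}]'

```text
t: 23.62
eef_pos: [0.5325, 0.146, 0.1256]
ee_rot: [-3.142, 0.0, 0.39]
force: [0.8, -0.1, 1.1]
width: 0.0005
gripper_force: 0.4
```

```bash
python3 -c "
from h import *
bar(); lat([(.088,.005,.12)])"
```

```text
0.01 13 z 20/50/90% [0.119 0.126 0.129]
0.02 11 z 20/50/90% [0.123 0.127 0.13 ]
0.03 16 z 20/50/90% [0.118 0.127 0.132]
0.04 11 z 20/50/90% [0.117 0.127 0.128]
0.05 16 z 20/50/90% [0.113 0.125 0.129]
0.06 14 z 20/50/90% [0.114 0.126 0.128]
0.07 3 z 20/50/90% [0.118 0.123 0.125]
0.09 1 z 20/50/90% [0.09 0.09 0.09]
0.1 8 z 20/50/90% [0.091 0.092 0.094]
t 23.67 pos [0.5325 0.146  0.1256] yaw 22.4 F [ 0.4 -1.2  0.5]
[0.5 1.6 5.6] [-0.     0.    -0.001]
```

Call:
jog_arm --targets '[{"dx": 0,"dy": 0,"dz": 0.5,"rx": 0,"ry": 0,"rz": 0,"gripper": 1},{"dx": 0,"dy": 0,"dz": 1,"rx": 0,"ry": 0,"rz": 0,"gripper": 1},{"dx": 0,"dy": 0,"dz": 1.5,"rx": 0,"ry": 0,"rz": 0,"gripper": 1},{"dx": 0,"dy": 0,"dz": 1.5,"rx": 0,"ry": 0,"rz": 0,"gripper": 1},{"dx": 0,"dy": 0,"dz": 1.5,"rx": 0,"ry": 0,"rz": 0,"gripper": 1},{"dx": 0,"dy": 0,"dz": 1.5,"rx": 0,"ry": 0,"rz": 0,"gripper": 1},{"dx": 0,"dy": 0,"dz": 1.5,"rx": 0,"ry": 0,"rz": 0,"gripper": 1},{"dx": 0,"dy": 0,"dz": 1.5,"rx": 0,"ry": 0,"rz": 0,"gripper": 1}]'

```text
t: 24.33
eef_pos: [0.5325, 0.146, 0.1241]
ee_rot: [-3.142, 0.0, 0.39]
force: [0.7, -1.0, 1.5]
width: 0.0007
gripper_force: 0.8
```

Call:
jog_arm --targets '[{"dx": 0,"dy": 0,"dz": 0.5,"rx": 0,"ry": 0,"rz": 0,"gripper": 1},{"dx": 0,"dy": 0,"dz": 1,"rx": 0,"ry": 0,"rz": 0,"gripper": 1},{"dx": 0,"dy": 0,"dz": 1,"rx": 0,"ry": 0,"rz": 0,"gripper": 1},{"dx": 0,"dy": 0,"dz": 1,"rx": 0,"ry": 0,"rz": 0,"gripper": 1},{"dx": 0,"dy": 0,"dz": 1,"rx": 0,"ry": 0,"rz": 0,"gripper": 1},{"dx": 0,"dy": 0,"dz": 1,"rx": 0,"ry": 0,"rz": 0,"gripper": 1},{"dx": 0,"dy": 0,"dz": 1,"rx": 0,"ry": 0,"rz": 0,"gripper": 1},{"dx": 0,"dy": 0,"dz": 1,"rx": 0,"ry": 0,"rz": 0,"gripper": 1}]'

```text
t: 25.0
eef_pos: [0.5325, 0.1461, 0.1231]
ee_rot: [-3.141, 0.0, 0.39]
force: [0.4, -0.7, 1.3]
width: 0.0003
gripper_force: 0.5
```

Call:
jog_arm --targets '[{"dx": 0,"dy": 0,"dz": 0.5,"rx": 0,"ry": 0,"rz": 0,"gripper": 1},{"dx": 0,"dy": 0,"dz": 1,"rx": 0,"ry": 0,"rz": 0,"gripper": 1},{"dx": 0,"dy": 0,"dz": 1.5,"rx": 0,"ry": 0,"rz": 0,"gripper": 1},{"dx": 0,"dy": 0,"dz": 1.5,"rx": 0,"ry": 0,"rz": 0,"gripper": 1},{"dx": 0,"dy": 0,"dz": 1.5,"rx": 0,"ry": 0,"rz": 0,"gripper": 1},{"dx": 0,"dy": 0,"dz": 1.5,"rx": 0,"ry": 0,"rz": 0,"gripper": 1},{"dx": 0,"dy": 0,"dz": 1.5,"rx": 0,"ry": 0,"rz": 0,"gripper": 1},{"dx": 0,"dy": 0,"dz": 1.5,"rx": 0,"ry": 0,"rz": 0,"gripper": 1}]'

```text
t: 25.67
eef_pos: [0.5327, 0.1459, 0.1223]
ee_rot: [3.141, -0.001, 0.39]
force: [0.3, -2.1, 6.5]
width: 0.0003
gripper_force: 3.1
```

```bash
python3 -c "
from h import *
bar()"
```

```text
0.01 13 z 20/50/90% [0.123 0.126 0.128]
0.02 11 z 20/50/90% [0.119 0.125 0.126]
0.03 15 z 20/50/90% [0.118 0.123 0.127]
0.04 12 z 20/50/90% [0.125 0.126 0.128]
0.05 15 z 20/50/90% [0.114 0.121 0.127]
0.06 14 z 20/50/90% [0.115 0.124 0.127]
0.07 2 z 20/50/90% [0.121 0.122 0.123]
0.09 1 z 20/50/90% [0.091 0.091 0.091]
0.1 2 z 20/50/90% [0.091 0.092 0.093]
```

The latch is against its stop at 6.5 N. I'll lift straight up, then move clear toward the robot.

Call:
jog_arm --targets '[{"dx": 0,"dy": 0,"dz": -5,"rx": 0,"ry": 0,"rz": 0,"gripper": 1},{"dx": 0,"dy": 0,"dz": -20,"rx": 0,"ry": 0,"rz": 0,"gripper": 1},{"dx": 0,"dy": 0,"dz": -45,"rx": 0,"ry": 0,"rz": 0,"gripper": 1},{"dx": 0,"dy": 0,"dz": -75,"rx": 0,"ry": 0,"rz": 0,"gripper": 1},{"dx": 0,"dy": 0,"dz": -105,"rx": 0,"ry": 0,"rz": 0,"gripper": 1},{"dx": 0,"dy": 30,"dz": -130,"rx": 0,"ry": 0,"rz": 0,"gripper": 1},{"dx": 0,"dy": 65,"dz": -140,"rx": 0,"ry": 0,"rz": 0,"gripper": 1},{"dx": 0,"dy": 100,"dz": -140,"rx": 0,"ry": 0,"rz": 0,"gripper": 1}]'

```text
t: 26.38
eef_pos: [0.5721, 0.0535, 0.2655]
ee_rot: [3.141, -0.006, 0.393]
force: [1.1, 0.2, -0.1]
width: 0.0005
gripper_force: 0.0
```

Call:
jog_arm --targets '[{"dx": 0,"dy": 35,"dz": 0,"rx": 0,"ry": 0,"rz": 0,"gripper": 1},{"dx": 0,"dy": 70,"dz": 0,"rx": 0,"ry": 0,"rz": 0,"gripper": 1},{"dx": 0,"dy": 105,"dz": 0,"rx": 0,"ry": 0,"rz": 0,"gripper": 1},{"dx": 0,"dy": 140,"dz": 0,"rx": 0,"ry": 0,"rz": 0,"gripper": 1},{"dx": 0,"dy": 170,"dz": 0,"rx": 0,"ry": 0,"rz": 0,"gripper": 1},{"dx": 0,"dy": 180,"dz": 0,"rx": 0,"ry": 0,"rz": 0,"gripper": 1},{"dx": 0,"dy": 180,"dz": 0,"rx": 0,"ry": 0,"rz": 0,"gripper": 1},{"dx": 0,"dy": 180,"dz": 0,"rx": 0,"ry": 0,"rz": 0,"gripper": 1}]'

```text
t: 27.05
eef_pos: [0.6388, -0.1132, 0.261]
ee_rot: [-3.141, 0.001, 0.389]
force: [0.1, 0.3, -0.0]
width: 0.0003
gripper_force: 0.0
```

```bash
python3 - <<'E'
from h import *
bar()
a=load('top'); b=grab('top')
for n in ('scene','top'):
  for bx in [(.43,.56,.03,.14),(.36,.50,.18,.32)]:
    try: handle(n,*bx)
    except Exception: print(n,'none')
print(arm.get_state()['eef_pos'])
E
```

```text
0.01 15 z 20/50/90% [0.12  0.125 0.127]
0.02 12 z 20/50/90% [0.119 0.125 0.128]
0.03 16 z 20/50/90% [0.12  0.123 0.128]
0.04 13 z 20/50/90% [0.122 0.124 0.131]
0.05 16 z 20/50/90% [0.115 0.12  0.128]
0.06 13 z 20/50/90% [0.119 0.125 0.128]
0.07 17 z 20/50/90% [0.124 0.126 0.129]
0.08 20 z 20/50/90% [0.124 0.126 0.13 ]
0.09 17 z 20/50/90% [0.125 0.126 0.128]
0.1 11 z 20/50/90% [0.091 0.091 0.094]
0.11 1 z 20/50/90% [0.09 0.09 0.09]
scene n 363 dir 208.48019969995718 hinge lateral mm -70.94065265591722 rms 0.002465614892497426 TCP lateral mm 250.48475704924766
scene n 424 dir 193.04617486076938 hinge lateral mm 55.90553650312577 rms 0.0024698439487751585 TCP lateral mm 410.83484908590407
top n 453 dir 207.93141889739843 hinge lateral mm -71.2785935593635 rms 0.0029434247333509646 TCP lateral mm 251.75503835932057
top n 455 dir 192.69152837266176 hinge lateral mm 57.823759329417705 rms 0.0028106620368296355 TCP lateral mm 413.2278198481081
[ 0.63873047 -0.11212987  0.26163316]
```

The latch is level (bar top at about 126 mm out to the tab). The left handle's direction reads about 1.5° less than just after closing, which may be noise. I'll re-press it gently to be sure.

```bash
python3 - <<'E'
from h import *
rows((.388,.328,.26,19.7),(.388,.328,.0709,19.7))
E
```

```text
t 27.15 pos [ 0.6387 -0.1121  0.2616] yaw 22.4 F [-0.   1.  -0.2]
[ -64.2 -502.4    1.8] [-0.     0.     0.047]
[ -64.2 -502.4  190.9] [-0.     0.     0.047]
```

Call:
jog_arm --targets '[{"dx": -5,"dy": -38,"dz": 0,"rx": 0,"ry": 0,"rz": 0,"gripper": 1},{"dx": -10,"dy": -77,"dz": 0,"rx": 0,"ry": 0,"rz": 0,"gripper": 1},{"dx": -15,"dy": -116,"dz": 0,"rx": 0,"ry": 0,"rz": 0,"gripper": 1},{"dx": -20,"dy": -155,"dz": 0,"rx": 0,"ry": 0,"rz": 0.01,"gripper": 1},{"dx": -25,"dy": -194,"dz": 0,"rx": 0,"ry": 0,"rz": 0.02,"gripper": 1},{"dx": -30,"dy": -233,"dz": 0,"rx": 0,"ry": 0,"rz": 0.03,"gripper": 1},{"dx": -35,"dy": -272,"dz": 0,"rx": 0,"ry": 0,"rz": 0.04,"gripper": 1},{"dx": -40,"dy": -311,"dz": 0,"rx": 0,"ry": 0,"rz": 0.047,"gripper": 1}]'

```text
t: 27.82
eef_pos: [0.4817, 0.1617, 0.2623]
ee_rot: [-3.141, -0.001, 0.344]
force: [0.6, -0.2, 0.0]
width: 0.0007
gripper_force: 0.0
```

Call:
jog_arm --targets '[{"dx": -5,"dy": -36,"dz": 0,"rx": 0,"ry": 0,"rz": 0,"gripper": 1},{"dx": -10,"dy": -73,"dz": 0,"rx": 0,"ry": 0,"rz": 0,"gripper": 1},{"dx": -15,"dy": -110,"dz": 0,"rx": 0,"ry": 0,"rz": 0,"gripper": 1},{"dx": -15,"dy": -147,"dz": 0,"rx": 0,"ry": 0,"rz": 0,"gripper": 1},{"dx": -15,"dy": -175,"dz": 0,"rx": 0,"ry": 0,"rz": 0,"gripper": 1},{"dx": -15,"dy": -190,"dz": 10,"rx": 0,"ry": 0,"rz": 0,"gripper": 1},{"dx": -15,"dy": -190,"dz": 30,"rx": 0,"ry": 0,"rz": 0,"gripper": 1},{"dx": -15,"dy": -190,"dz": 55,"rx": 0,"ry": 0,"rz": 0,"gripper": 1}]'

```text
t: 28.48
eef_pos: [0.4049, 0.3354, 0.2072]
ee_rot: [-3.139, -0.003, 0.347]
force: [-0.4, 0.1, -1.0]
width: 0.0008
gripper_force: 0.0
```

```bash
python3 - <<'E'
from h import *
rows((.387,.3255,.0709,19.7),(.4035,.2804,.0709,19.7))
for i in range(3):
    grab('scene'); handle('scene',.36,.50,.18,.32)
E
```

```text
t 28.48 pos [0.4049 0.3354 0.2072] yaw 19.9 F [-0.4  0.1 -1. ]
[-20.5   3.5 136.2] [-0.002 -0.003  0.003]
[-20.3  51.5 136.1] [-0.002 -0.003  0.003]
scene n 362 dir 193.45454843685465 hinge lateral mm 57.807965092379426 rms 0.0024255617363807135 TCP lateral mm -75.08162342507221
scene n 329 dir 193.73328515900286 hinge lateral mm 58.63831983045167 rms 0.0022497940582610733 TCP lateral mm -74.49966043617052
scene n 345 dir 193.39907334351085 hinge lateral mm 57.52273816216646 rms 0.002347388006670899 TCP lateral mm -74.73376923665417
```

Call:
jog_arm --targets '[{"dx": -10,"dy": 0,"dz": 15,"rx": 0,"ry": 0,"rz": 0,"gripper": 1},{"dx": -20,"dy": 0,"dz": 35,"rx": 0,"ry": 0,"rz": 0,"gripper": 1},{"dx": -20,"dy": 0,"dz": 60,"rx": 0,"ry": 0,"rz": 0,"gripper": 1},{"dx": -20,"dy": 0,"dz": 85,"rx": 0,"ry": 0,"rz": 0,"gripper": 1},{"dx": -20,"dy": 0,"dz": 108,"rx": 0,"ry": 0,"rz": 0,"gripper": 1},{"dx": -20,"dy": 0,"dz": 126,"rx": 0,"ry": 0,"rz": 0,"gripper": 1},{"dx": -20,"dy": 0,"dz": 135,"rx": 0,"ry": 0,"rz": 0,"gripper": 1},{"dx": -20,"dy": 0,"dz": 135,"rx": 0,"ry": 0,"rz": 0,"gripper": 1}]'

```text
t: 29.3
eef_pos: [0.3867, 0.3261, 0.0711]
ee_rot: [3.14, 0.001, 0.343]
force: [0.1, -0.3, 0.7]
width: 0.0006
gripper_force: 0.0
```

Call:
jog_arm --targets '[{"dx": 0,"dy": 6,"dz": 0,"rx": 0,"ry": 0,"rz": 0,"gripper": 1},{"dx": 0,"dy": 12,"dz": 0,"rx": 0,"ry": 0,"rz": 0,"gripper": 1},{"dx": 0,"dy": 18,"dz": 0,"rx": 0,"ry": 0,"rz": 0,"gripper": 1},{"dx": 0,"dy": 24,"dz": 0,"rx": 0,"ry": 0,"rz": 0,"gripper": 1},{"dx": 0,"dy": 29,"dz": 0,"rx": 0,"ry": 0,"rz": 0,"gripper": 1},{"dx": 0,"dy": 33,"dz": 0,"rx": 0,"ry": 0,"rz": 0,"gripper": 1},{"dx": 0,"dy": 36,"dz": 0,"rx": 0,"ry": 0,"rz": 0,"gripper": 1},{"dx": 0,"dy": 38,"dz": 0,"rx": 0,"ry": 0,"rz": 0,"gripper": 1}]'

```text
t: 29.97
eef_pos: [0.3999, 0.2904, 0.0718]
ee_rot: [-3.141, -0.0, 0.343]
force: [-0.2, -0.5, 0.3]
width: 0.0006
gripper_force: 0.0
```

```bash
python3 - <<'E'
from h import *
rows((.4035,.2804,.0709,19.7))
E
```

```text
t 29.97 pos [0.3999 0.2904 0.0718] yaw 19.6 F [-0.2 -0.5  0.3]
[ 0.1 10.6  0.9] [-0.    -0.    -0.001]
```

Next 6 mm, then 1–2 mm at a time.

Call:
jog_arm --targets '[{"dx": 0,"dy": 1,"dz": 0,"rx": 0,"ry": 0,"rz": 0,"gripper": 1},{"dx": 0,"dy": 2,"dz": 0,"rx": 0,"ry": 0,"rz": 0,"gripper": 1},{"dx": 0,"dy": 3,"dz": 0,"rx": 0,"ry": 0,"rz": 0,"gripper": 1},{"dx": 0,"dy": 4,"dz": 0,"rx": 0,"ry": 0,"rz": 0,"gripper": 1},{"dx": 0,"dy": 5,"dz": 0,"rx": 0,"ry": 0,"rz": 0,"gripper": 1},{"dx": 0,"dy": 6,"dz": 0,"rx": 0,"ry": 0,"rz": 0,"gripper": 1},{"dx": 0,"dy": 7,"dz": 0,"rx": 0,"ry": 0,"rz": 0,"gripper": 1},{"dx": 0,"dy": 7,"dz": 0,"rx": 0,"ry": 0,"rz": 0,"gripper": 1}]'

```text
t: 30.63
eef_pos: [0.402, 0.2841, 0.0716]
ee_rot: [3.142, 0.0, 0.343]
force: [-0.1, -0.2, -0.7]
width: 0.0001
gripper_force: 0.2
```

Call:
jog_arm --targets '[{"dx": 0,"dy": 0.5,"dz": 0,"rx": 0,"ry": 0,"rz": 0,"gripper": 1},{"dx": 0,"dy": 1,"dz": 0,"rx": 0,"ry": 0,"rz": 0,"gripper": 1},{"dx": 0,"dy": 1.5,"dz": 0,"rx": 0,"ry": 0,"rz": 0,"gripper": 1},{"dx": 0,"dy": 2,"dz": 0,"rx": 0,"ry": 0,"rz": 0,"gripper": 1},{"dx": 0,"dy": 2,"dz": 0,"rx": 0,"ry": 0,"rz": 0,"gripper": 1},{"dx": 0,"dy": 2,"dz": 0,"rx": 0,"ry": 0,"rz": 0,"gripper": 1},{"dx": 0,"dy": 2,"dz": 0,"rx": 0,"ry": 0,"rz": 0,"gripper": 1},{"dx": 0,"dy": 2,"dz": 0,"rx": 0,"ry": 0,"rz": 0,"gripper": 1}]'

```text
t: 31.3
eef_pos: [0.4027, 0.2823, 0.0717]
ee_rot: [3.142, -0.0, 0.343]
force: [-1.0, 0.8, -0.3]
width: 0.0004
gripper_force: 0.1
```

Call:
jog_arm --targets '[{"dx": 0,"dy": 0.5,"dz": 0,"rx": 0,"ry": 0,"rz": 0,"gripper": 1},{"dx": 0,"dy": 1,"dz": 0,"rx": 0,"ry": 0,"rz": 0,"gripper": 1},{"dx": 0,"dy": 1.5,"dz": 0,"rx": 0,"ry": 0,"rz": 0,"gripper": 1},{"dx": 0,"dy": 2,"dz": 0,"rx": 0,"ry": 0,"rz": 0,"gripper": 1},{"dx": 0,"dy": 2.5,"dz": 0,"rx": 0,"ry": 0,"rz": 0,"gripper": 1},{"dx": 0,"dy": 2.5,"dz": 0,"rx": 0,"ry": 0,"rz": 0,"gripper": 1},{"dx": 0,"dy": 2.5,"dz": 0,"rx": 0,"ry": 0,"rz": 0,"gripper": 1},{"dx": 0,"dy": 2.5,"dz": 0,"rx": 0,"ry": 0,"rz": 0,"gripper": 1}]'

```text
t: 31.97
eef_pos: [0.4033, 0.2806, 0.0717]
ee_rot: [-3.14, -0.0, 0.343]
force: [-4.1, 4.0, -1.0]
width: 0.0002
gripper_force: 2.5
```

The stop is at the same position as before, so the left half had stayed shut. I'll retreat and hand in.

Call:
jog_arm --targets '[{"dx": 0,"dy": -8,"dz": 0,"rx": 0,"ry": 0,"rz": 0,"gripper": 1},{"dx": 0,"dy": -20,"dz": 0,"rx": 0,"ry": 0,"rz": 0,"gripper": 1},{"dx": 0,"dy": -32,"dz": 0,"rx": 0,"ry": 0,"rz": 0,"gripper": 1},{"dx": 0,"dy": -42,"dz": -15,"rx": 0,"ry": 0,"rz": 0,"gripper": 1},{"dx": 0,"dy": -45,"dz": -50,"rx": 0,"ry": 0,"rz": 0,"gripper": 1},{"dx": 0,"dy": -45,"dz": -90,"rx": 0,"ry": 0,"rz": 0,"gripper": 1},{"dx": 0,"dy": -45,"dz": -125,"rx": 0,"ry": 0,"rz": 0,"gripper": 1},{"dx": 0,"dy": -45,"dz": -135,"rx": 0,"ry": 0,"rz": 0,"gripper": 1}]'

```text
t: 32.63
eef_pos: [0.3899, 0.3254, 0.2126]
ee_rot: [-3.138, -0.007, 0.345]
force: [0.7, 1.8, 0.4]
width: 0.0002
gripper_force: 0.0
```

```bash
python3 - <<'E'
from h import *
bar()
for bx in [(.43,.56,.03,.14),(.36,.50,.18,.32)]: handle('scene',*bx)
print(arm.get_state()['force'], arm.job_done())
E
```

```text
scene n 186 dir 208.74712890856625 hinge lateral mm -69.6801787429388 rms 0.0024841555974910185 TCP lateral mm -252.3833745066677
scene n 363 dir 194.50051594508352 hinge lateral mm 55.082989430313184 rms 0.0023520776920900035 TCP lateral mm -78.01849848048917
the job is handed in; nothing more can be done
[1.22517052 0.74155211 1.51685128] None
```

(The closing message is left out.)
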